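# Make up the field oil caddy

## Task

Make the red oil caddy ready for the field crew: stand every green oil bottle on the bench upright in a ring of its own, right down on the caddy's floor. Then swing the carry handle up until it clicks and stays in its end detent, and after that use the mallet to knock the yellow-headed lock pin fully home. Finally set the mallet down with its head on the blue tool mat, let go, and leave the spool, the jar and the cardboard box where they are.

Things in the scene. Friction and masses are not known exactly. Their poses are not given: they have to be found in the camera images.
- caddy: Red caddy, fixed. Floor 84 (x) x 310 (y) mm, top 12 mm above the bench; end plates 62 mm high (91 at the -y detent tab) at y = +-154 mm; five steel rings in a row along y, 48 mm inner, 54 outer diameter, 16 to 46 mm above the bench; side bars (tops at 44 mm) at x = +-29.5 mm. Lock lug 36 x 28, 60 mm high, at y = +212 mm. Origin: underside centre, z up; handle folds to -x.
- ring1 (a point): Point on the caddy's floor (12 mm above the bench) on the axis of ring 1; the rings stand 60 mm apart along the caddy's y axis, ring1 at the -y end. Axes as the caddy's.
- ring2 (a point): Point on the caddy's floor (12 mm above the bench) on the axis of ring 2; the rings stand 60 mm apart along the caddy's y axis, ring1 at the -y end. Axes as the caddy's.
- ring3 (a point): Point on the caddy's floor (12 mm above the bench) on the axis of ring 3; the rings stand 60 mm apart along the caddy's y axis, ring1 at the -y end. Axes as the caddy's.
- ring4 (a point): Point on the caddy's floor (12 mm above the bench) on the axis of ring 4; the rings stand 60 mm apart along the caddy's y axis, ring1 at the -y end. Axes as the caddy's.
- ring5 (a point): Point on the caddy's floor (12 mm above the bench) on the axis of ring 5; the rings stand 60 mm apart along the caddy's y axis, ring1 at the -y end. Axes as the caddy's.
- carry_handle (a joint): Angle of the steel carry handle (rad). 0: level on the caddy's -x side; grows as the bar swings up and over; end stop 1.62, just past upright. Falls back if let go half-way; a sprung ball detent resists from about 1.1 to 1.36 (a few N at the bar), then snaps it to the end stop and keeps it there. Starts at 0 to 0.3.
- handle_grip (a point): Middle of the handle's black rubber grip: a bar along the caddy's y axis, 18 mm diameter, 110 mm long (steel bar 12 mm diameter beyond it, 330 mm in all), 130 mm from the hinge axis. The flat handle arms run at y = -165 and +165 mm of the caddy.
- handle_hinge (a point): Middle of the handle's hinge axis, which runs along the caddy's y axis, 50 mm above the bench. Axes as the caddy's.
- lock_pin (a joint): Travel of the lock pin (m): 0 standing proud, 0.014 fully home (head down on the lug). Friction-fit spring pin: it moves down under a push or blow of more than about 8 N and stays where it is left.
- lock_pin_top (a point): Centre of the top face of the lock pin's yellow head (16 mm diameter, 6 mm thick), on the lug at the caddy's +y end, 47 mm outboard of the nearest handle arm. 81 mm above the bench when proud, 67 mm when home.
- bottle1: Green two-stroke oil bottle with white paper label band and black screw cap, round, standing upright: body 44 mm diameter and 70 mm tall, cap 26 mm diameter, 92 mm over all, about 110 g, heavier towards the foot. Origin: centre of its underside; z up along its axis. May be absent.
- bottle2: Green two-stroke oil bottle with white paper label band and black screw cap, round, standing upright: body 44 mm diameter and 70 mm tall, cap 26 mm diameter, 92 mm over all, about 110 g, heavier towards the foot. Origin: centre of its underside; z up along its axis. May be absent.
- bottle3: Green two-stroke oil bottle with white paper label band and black screw cap, round, standing upright: body 44 mm diameter and 70 mm tall, cap 26 mm diameter, 92 mm over all, about 110 g, heavier towards the foot. Origin: centre of its underside; z up along its axis. May be absent.
- bottle4: Green two-stroke oil bottle with white paper label band and black screw cap, round, standing upright: body 44 mm diameter and 70 mm tall, cap 26 mm diameter, 92 mm over all, about 110 g, heavier towards the foot. Origin: centre of its underside; z up along its axis. May be absent.
- bottle5: Green two-stroke oil bottle with white paper label band and black screw cap, round, standing upright: body 44 mm diameter and 70 mm tall, cap 26 mm diameter, 92 mm over all, about 110 g, heavier towards the foot. Origin: centre of its underside; z up along its axis. May be absent.
- mallet: Mallet standing on a face of its head, handle level. Head: orange cylinder with black faces, 56 mm diameter, 48 tall, axis vertical, strikes with the lower face. Handle: wooden bar 20 mm wide, 24 tall, along the mallet's -x to x = -180 mm, its middle 24 mm above the lower face. About 400 g, balance 9 mm behind the head's axis. Origin: centre of the lower face, z up.
- mallet_grip (a point): Point in the middle of the mallet's handle close behind the head: x = -50 mm, 24 mm above the lower face. Axes as the mallet's.
- tool_mat: Blue tool mat, 170 x 170 x 4 mm, fixed flat on the bench. Origin: centre of its underside; axes along its sides.
- rope_spool: White spool wound with orange, 64 mm diameter, 50 mm tall, loose bystander. Origin: centre of its underside.
- plug_jar: Glass jar with red cap, 60 mm diameter, 80 mm tall, loose bystander. Origin: centre of its underside.
- filter_box: Cardboard box 70 x 100 x 60 mm, loose bystander. Origin: centre of its underside.
Things that resemble listed ones, but are neither listed nor needed, are in the scene too. There is more than one size of the mallet; the one meant has the size given above.

How it is judged:
By the outcome, as a careful person would: the job done as asked, in the order asked, and still so for the second after the job is handed in, with the robot touching nothing.
Of bottle1, bottle2, bottle3, bottle4, bottle5 only 3 to 5 are there at a start; the rules pass over those that are not, and their reading is None.
At some moment in a run one of bottle1, bottle2, bottle3, bottle4, bottle5, mallet may be knocked a few centimetres aside while the robot is not near it.
It also fails if it takes over 210 s, if anything falls off the work surface, if the arm or the gripper's body presses on something with over 40 N, if the wrist force passes 120 N, or if a joint passes its speed limit or range.

## Robot

A 6-joint arm with a two-finger parallel gripper is mounted at the origin on the work surface. World frame = base frame: x ahead of the robot, y to its left, z up, the work surface at z = 0. Lengths are in m, angles in rad, forces in N, time in s.
With the tool pointing down it reaches from about 0.375 to 0.9 m from the base axis. Payload 3.1 kg.
Tool frame: the origin (TCP) lies midway between the tips of the shut fingers; the grasp point (between the pads) lies 19 mm behind it; z points along the fingers, y is the line along which they close (so a half turn about z gives the same grasp; the last joint's range is limited). The gripper opens to 87 mm and grips with 3 to 60 N. Pads are 19 mm wide; open, the fingers measure 117 mm over their backs; the gripper's body (75 mm by 190 mm) begins 51 mm behind the grasp point.
Start: joints at [-1.468, 0.527, 1.433, -0, 1.181, -0.178], TCP at [0.173, -0.6, 0.2] pointing down, gripper open.
Joint ranges: [-3.08, 3.08], [-0.75, 2.2], [0.22, 2.44], [-1.43, 4.57], [0, 2.65], [-2.85, 2.85]. Speed limits (rad/s): [2.79, 2.79, 3.14, 3.14, 3.14, 3.14].

## Interface

Orientations are given as a unit quaternion [x, y, z, w].
In Python, from rig import robot gives the robot as it stands.
- The arm moves only by the shell command python3 -m jog 'ROWS' [FORCE]. ROWS is a JSON object of lists of equal length, an entry for each row: "dp": the shift along the tool's x, y, z in mm, a list of three; "delta_rot": the turn, a rotation vector about the tool's x, y, z in rad, a list of three; "gripper": the opening, from -1 (shut) to 1 (fully open). A call has 1 to 12 rows; each row is the pose to reach, as a shift and turn from the pose commanded when the call began, along the tool's axes at that moment; what a row does not reach only later rows make up. A row lasts 1/10 s, in which the tool goes at most 50 mm and 8.59 degrees, less where a joint would pass 70% of its speed; a pose out of reach is approached as far as the arm can. A call with a gripper value outside its range is refused whole. The fingers move at their own pace and stop on an object; FORCE is the grip in N (left out, the last holds). Time passes only in rows, so rows that repeat a pose let the fingers close. It gives the time, the measured TCP pose, the force, the opening and the grip force at its end, in the units of the state.
- robot.get_obs(): the state, without advancing time (a new reading comes with each control period).
- robot.camera(name): name is "scene" or "top" or "wrist"; returns the picture (420x560x3 uint8, red, green, blue); there is no depth.
- robot.camera_model(name): a dict with "fx", "fy", "cx", "cy" (pixels), "xyz" and "orientation" of the camera in the world; the wrist camera has in their place "T_tool_cam" (4x4, takes a point from camera to tool coordinates, whose origin is the TCP and whose axes are the flange's). Camera axes: x right, y down, z forward; pixel columns grow to the right and rows downward; lengths in m; the calibration is good to about 2 mm. A picture is of the moment at which its call begins: read the wrist's pose just before it. camera_model takes no time and is no camera call.
- robot.hand_in(): hands the job in; it is judged then, once.
Trained networks look in the newest picture that a camera, given by its name, has taken for a name from the list of things; names that differ only in an ending like _2 or _b are one class to them, and where a whole thing is asked for, a point or a joint stands for the part that bears it (a point fixed in the world has none). Each returns a list of dicts, best first, with "score" (0 to 1); they miss things now and then, are a little off and sometimes report something else, mostly with a low value. They report only what shows in the picture. A call takes as long as a camera call. They do not tell look-alikes from the thing itself.
- robot.search_frame(name, camera): "rect" ([left, top, right, bottom] in pixels, round what is visible of it).
The state is a dict: "time": time; "q": joint angles; "joint_velocities": joint speeds; "joint_torque": joint torques, N m; "position": TCP position; "tool_rot": TCP orientation; "ft_force": force on the tool from outside, world axes, zero at the start; "moment": the same for the moment, N m; "grip_width": finger opening in m; "grip_force": force on a finger pad.
Only numpy, scipy, OpenCV 4.12 (cv2) and the standard library are available. Lean on these libraries where they do the work, as an engineer would, in place of code of your own. Each camera call takes 0.05 s, during which the arm holds its last target. There are 200 camera calls.

## Working session

There is one attempt and no reset: what is moved stays moved. The work goes in short steps, Python scripts to look and compute and a shell command to move; the robot and the scene stay as the last step left them, time stands still between calls to the robot, and variables do not carry over. Pictures are saved under pics/ and viewed, at most 14 in all, crops included, and the job is handed in when it is done.

```bash
ls; mkdir -p pics
python3 - <<'E'
from rig import robot
import cv2
o=robot.get_obs();print(o['time'],o['position'],o['tool_rot'],o['grip_width'])
for c in('top','scene'):
    im=robot.camera(c);cv2.imwrite(f'pics/{c}0.png',cv2.resize(im[:,:,::-1],(800,600)))
    print(c,robot.camera_model(c))
    for n in('caddy','bottle1','mallet','tool_mat','rope_spool','plug_jar','filter_box','handle_grip','lock_pin_top'):
        try: print(n,[(round(d['score'],2),[round(v) for v in d['rect']]) for d in robot.search_frame(n,c)])
        except Exception as e: print(n,e)
print(robot.camera_model('wrist'))
E
```

```text
pics
0.0 [ 0.17313841 -0.59972432  0.19884817] [ 9.90155509e-01  1.39967407e-01  2.00613195e-05 -1.09223367e-03] 0.0865412913200962
top {'fx': 457.2694271112334, 'fy': 457.2694271112334, 'cx': 275.0618672456692, 'cy': 209.11527798461427, 'xyz': array([0.25296643, 0.01151169, 1.4829423 ]), 'orientation': array([-0.69482989,  0.71334499, -0.06184976,  0.06726774])}
caddy [(0.71, [194, 163, 324, 235]), (0.32, [374, 204, 394, 220])]
bottle1 [(0.66, [350, 173, 368, 191]), (0.66, [396, 228, 414, 246]), (0.61, [196, 163, 321, 235]), (0.57, [374, 203, 394, 216]), (0.51, [351, 231, 367, 245])]
mallet [(0.84, [189, 246, 225, 300]), (0.61, [146, 280, 181, 321])]
tool_mat [(0.62, [120, 187, 176, 245]), (0.19, [196, 163, 326, 233])]
rope_spool [(0.8, [334, 132, 357, 151]), (0.4, [197, 160, 320, 231])]
plug_jar [(0.59, [280, 121, 297, 146])]
filter_box [(0.7, [193, 124, 228, 153])]
handle_grip [(0.76, [212, 180, 320, 235]), (0.28, [198, 162, 321, 231])]
lock_pin_top []
scene {'fx': 519.4229358238681, 'fy': 519.4229358238681, 'cx': 278.24303262121794, 'cy': 210.32842949475764, 'xyz': array([ 1.0593
[... 412 characters left out ...]
 295, 363]), (0.53, [129, 287, 153, 310])]
plug_jar [(0.85, [331, 286, 356, 320])]
filter_box [(0.89, [384, 219, 431, 268])]
handle_grip [(0.87, [242, 176, 344, 288]), (0.58, [383, 220, 431, 268]), (0.38, [244, 177, 371, 302])]
lock_pin_top []
{'fx': 373.3982703633048, 'fy': 373.3982703633048, 'cx': 276.8713660972603, 'cy': 208.7873350100471, 'T_tool_cam': array([[-8.15026040e-04, -9.58041931e-01, -2.86626925e-01,
         7.95622610e-02],
       [ 9.99999659e-01, -8.19379941e-04, -1.04754364e-04,
         2.50930479e-05],
       [-1.34497280e-04, -2.86626912e-01,  9.58042272e-01,
        -1.84232580e-01],
       [ 0.00000000e+00,  0.00000000e+00,  0.00000000e+00,
         1.00000000e+00]])}
```

View pics/top0.png

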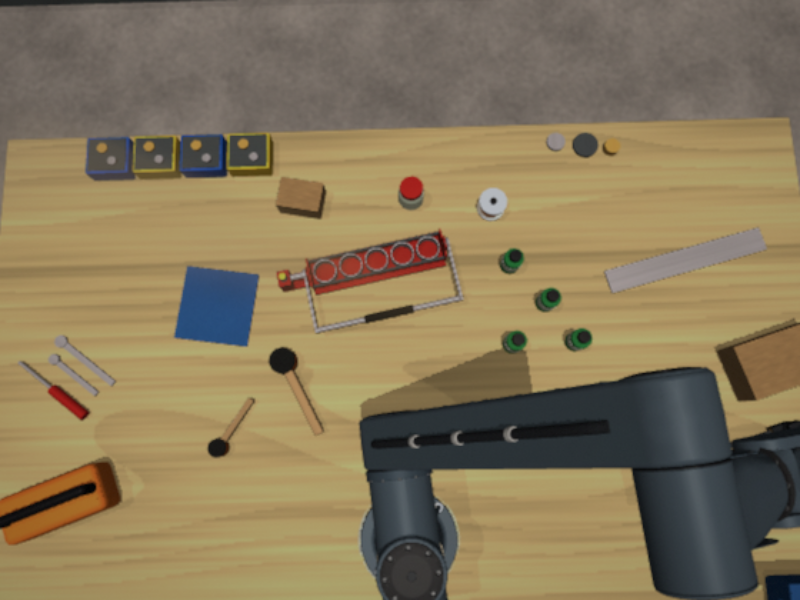

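View pics/scene0.png

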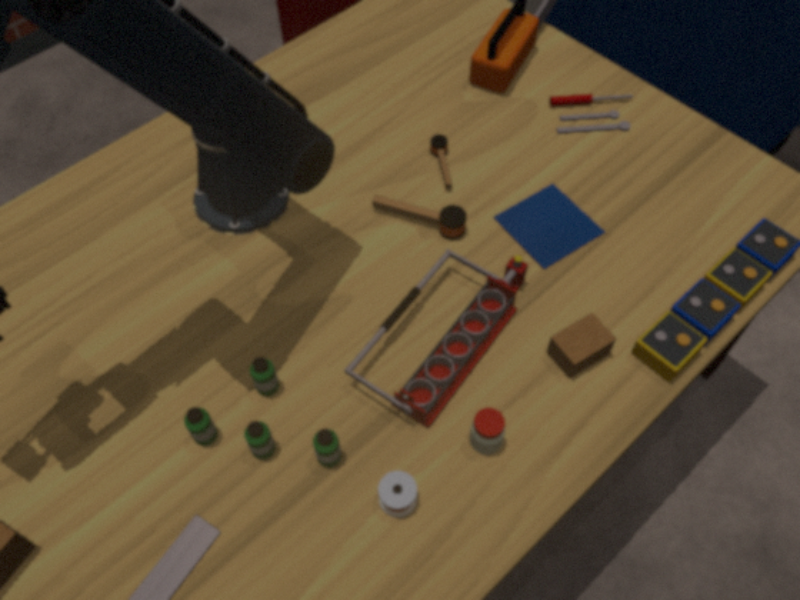

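Top view (800 px): four standing bottles at (512,260), (548,298), (515,340) and (579,338), and the caddy with its rings from (428,248), the -y end, to (324,271). The lug with the yellow pin is at (282,280), the handle is folded towards the robot, and the mat is at (217,306).

There are two mallets, with heads at (283,360) and (218,447). The first fits: its head is about 27 px (≈57 mm) and its handle about 82 px (≈180 mm). The second is clearly smaller.

```bash
cat > h.py <<'E'
import numpy as np, cv2
from scipy.spatial.transform import Rotation as R
from rig import robot
def cam(name,o=None):
    m=robot.camera_model(name); K=np.array([[m['fx'],0,m['cx']],[0,m['fy'],m['cy']],[0,0,1]])
    T=np.eye(4)
    if name=='wrist':
        o=o or robot.get_obs(); T[:3,:3]=R.from_quat(o['tool_rot']).as_matrix(); T[:3,3]=o['position']; T=T@m['T_tool_cam']
    else: T[:3,:3]=R.from_quat(m['orientation']).as_matrix(); T[:3,3]=m['xyz']
    return K,T
def unproj(c,uv,z):
    K,T=c; d=T[:3,:3]@np.linalg.inv(K)@np.array([uv[0],uv[1],1]); return T[:3,3]+d*(z-T[2,3])/d[2]
def proj(c,p):
    K,T=c; q=K@(T[:3,:3].T@(np.asarray(p)-T[:3,3])); return q[:2]/q[2]
def go(p,yaw=None,o=None):
    "shift in tool axes (mm) and turn about tool z to reach TCP p with tool x at yaw, tool down"
    o=o or robot.get_obs(); Rt=R.from_quat(o['tool_rot'])
    dp=Rt.inv().apply(np.asarray(p)-o['position'])*1000
    if yaw is None: return dp.round(1)
    G=R.from_matrix(np.array([[np.cos(yaw),np.sin(yaw),0],[np.sin(yaw),-np.cos(yaw),0],[0,0,-1]]))
    return dp.round(1),(Rt.inv()*G).as_rotvec().round(3)
E
python3 - <<'E'
from h import *
c=cam('top');s=.7
P=lambda u,v,z:unproj(c,(u*s,v*s),z).round(3)
r1,r5=P(428,248,.046),P(324,271,.046); print('rings',r1,r5,np.linalg.norm(r5-r1), (r1+r5)/2)
d=r5-r1; print('caddy y dir',np.degrees(np.arctan2(d[1],d[0])))
print('pin',P(282,275,.081),'grip z?',P(389,314,.06),P(389,314,.09))
for b in((512,256),(548,296),(515,339),(578,337)): print('bottle',P(*b,.085))
print('mallet',P(283,360,.048),P(320,433,.036),'small',P(218,447,.03),'mat',P(217,306,.004))
for u in ((410,188,.08),(493,203,.05),(301,197,.06)): print(P(*u))
cm=((r1+r5)/2); print(go([cm[0]-.05,cm[1],.30],np.arctan2(d[1],d[0])-np.pi/2))
E
```

```text
rings [ 0.634 -0.063  0.046] [0.587 0.173 0.046] 0.24063457773146402 [0.6105 0.055  0.046 ]
caddy y dir 101.26323665753493
pin [0.572 0.262 0.081] grip z? [0.482 0.029 0.06 ] [0.477 0.028 0.09 ]
bottle [ 0.6   -0.245  0.085]
bottle [ 0.508 -0.318  0.085]
bottle [ 0.417 -0.241  0.085]
bottle [ 0.417 -0.376  0.085]
mallet [0.388 0.264 0.048] [0.228 0.185 0.036] small [0.204 0.408 0.03 ] mat [0.521 0.425 0.004]
[ 0.765 -0.026  0.08 ]
[ 0.735 -0.215  0.05 ]
[0.758 0.223 0.06 ]
(array([ 553.7, -522.5, -100.1]), array([ 0.   , -0.   ,  0.084]))
```

```bash
python3 -m jog '{"dp":[[554,-522,-100],[554,-522,-100],[554,-522,-100],[554,-522,-100],[554,-522,-100],[554,-522,-100],[554,-522,-100],[554,-522,-100],[554,-522,-100],[554,-522,-100],[554,-522,-100],[554,-522,-100]],"delta_rot":[[0,0,0.084],[0,0,0.084],[0,0,0.084],[0,0,0.084],[0,0,0.084],[0,0,0.084],[0,0,0.084],[0,0,0.084],[0,0,0.084],[0,0,0.084],[0,0,0.084],[0,0,0.084]],"gripper":[1,1,1,1,1,1,1,1,1,1,1,1]}'
python3 - <<'E'
from h import *
print(go([.56,.055,.30],np.radians(11.26)))
E
```

```text
time: 2.2
position: [0.477, -0.0866, 0.2787]
tool_rot: [0.995, 0.098, 0.0, 0.0]
ft_force: [1.4, -1.0, -0.0]
grip_width: 0.0869
grip_force: 0.0
(array([ 109.1, -122.6,  -21.3]), array([ 0.001, -0.001,  0.   ]))
```

```bash
python3 -m jog '{"dp":[[109,-123,-21],[109,-123,-21],[109,-123,-21],[109,-123,-21],[109,-123,-21],[109,-123,-21],[109,-123,-21]],"delta_rot":[[0,0,0],[0,0,0],[0,0,0],[0,0,0],[0,0,0],[0,0,0],[0,0,0]],"gripper":[1,1,1,1,1,1,1]}'
python3 - <<'E'
from h import *
o=robot.get_obs();im=robot.camera('wrist');c=cam('wrist',o)
cv2.imwrite('pics/w1raw.png',im[:,:,::-1])
e=np.radians(101.26);y=np.array([np.cos(e),np.sin(e),0]);m=np.array([.6105,.055,.046])
d=im[:,:,::-1].copy()
for k in range(-2,3):
    for t in np.linspace(0,6.28,40):
        p=proj(c,m+y*.06*k+.024*np.array([np.cos(t),np.sin(t),0])); cv2.circle(d,tuple(int(round(v)) for v in p),0,(0,255,0),-1)
cv2.imwrite('pics/w1.png',cv2.resize(d,(800,600),interpolation=cv2.INTER_CUBIC))
for n in ('lock_pin_top','handle_grip'): print(n,robot.search_frame(n,'wrist'))
E
```

```text
time: 2.9
position: [0.558, 0.0519, 0.2986]
tool_rot: [0.995, 0.097, -0.001, 0.0]
ft_force: [0.2, -0.1, -0.9]
grip_width: 0.0868
grip_force: 0.0
lock_pin_top [{'rect': [73.2, 114.1, 97.2, 128.0], 'score': 0.53}, {'rect': [73.2, 81.2, 434.5, 233.6], 'score': 0.48}]
handle_grip [{'rect': [128.1, 109.9, 433.7, 235.5], 'score': 0.67}]
```

View pics/w1.png

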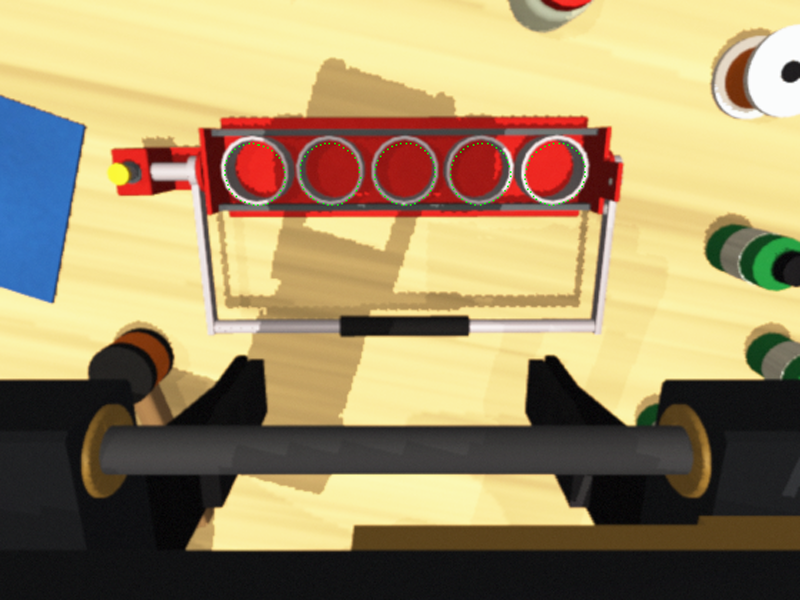

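The wrist view shows five empty rings at (257,171) to (554,171), where the predicted circles already fit. The handle lies almost level with its grip at (404,325), and the pin is at (120,173). I'll refine the fit and then go to the bottles.

```bash
cat >> h.py <<'E'
def fit_caddy(im,c,x0=(.6105,.055,np.radians(101.26)),rings=range(-2,3)):
    from scipy.optimize import minimize
    S=cv2.cvtColor(cv2.GaussianBlur(im,(3,3),0),cv2.COLOR_RGB2HSV)[:,:,1].astype(np.float32)
    t=np.linspace(0,2*np.pi,72,endpoint=False)
    def f(x):
        y=np.array([np.cos(x[2]),np.sin(x[2])]); pts=[]
        for k in rings:
            for r in (.0248,.0255,.0262):
                pts+=[proj(c,[x[0]+y[0]*.06*k+r*np.cos(a),x[1]+y[1]*.06*k+r*np.sin(a),.046]) for a in t]
        q=np.array(pts,np.float32)[None]
        return cv2.remap(S,q[...,0],q[...,1],cv2.INTER_LINEAR).mean()
    x0=np.array(x0); r=minimize(f,x0,method='Nelder-Mead',options=dict(initial_simplex=x0+np.array([[0,0,0],[.004,0,0],[0,.004,0],[0,0,.02]]),xatol=1e-5,fatol=1e-3)); return r.x,r.fun,f(x0)
E
python3 - <<'E'
from h import *
o=robot.get_obs();c=cam('wrist',o); im=cv2.imread('pics/w1raw.png')[:,:,::-1].copy()
x,a,b=fit_caddy(im,c); print(x.round(4),np.degrees(x[2]),a,b)
print('pin',unproj(c,(118*.7,173*.7),.081), 'grip', unproj(c,(404*.7,325*.7),.055))
y=np.array([np.cos(x[2]),np.sin(x[2])]); print('pin pred',x[:2]+y*.212)
print(o['position'],go([.50,-.30,.30],np.radians(101.26)))
E
```

```text
[0.6143 0.0559 1.7664] 101.20871268002352 41.033203125 96.31532
pin [0.57343251 0.26285354 0.081     ] grip [0.48878921 0.03098804 0.055     ]
pin pred [0.57311171 0.26390558]
[0.55847895 0.05196475 0.2989316 ] (array([-125.4,  334. ,   -1. ]), array([-0.000e+00,  1.000e-03, -1.573e+00]))
```

```bash
python3 -m jog '{"dp":[[-125,334,0],[-125,334,0],[-125,334,0],[-125,334,0],[-125,334,0],[-125,334,0],[-125,334,0],[-125,334,0],[-125,334,0],[-125,334,0],[-125,334,0],[-125,334,0]],"delta_rot":[[0,0,-1.573],[0,0,-1.573],[0,0,-1.573],[0,0,-1.573],[0,0,-1.573],[0,0,-1.573],[0,0,-1.573],[0,0,-1.573],[0,0,-1.573],[0,0,-1.573],[0,0,-1.573],[0,0,-1.573]],"gripper":[1,1,1,1,1,1,1,1,1,1,1,1]}'
cat >> h.py <<'E'
def bottles(tag=None):
    "cap discs (dark, top at z=.092) in the wrist picture -> world xy"
    o=robot.get_obs();im=robot.camera('wrist');c=cam('wrist',o);out=[]
    for d in robot.search_frame('bottle1','wrist'):
        l,t,r,b=d['rect']; out.append((round(d['score'],2),[round(v) for v in d['rect']]))
    if tag: cv2.imwrite(f'pics/{tag}.png',cv2.resize(im[:,:,::-1],(800,600),interpolation=cv2.INTER_CUBIC))
    return o,im,c,out
E
python3 - <<'E'
from h import *
o,im,c,out=bottles('w2');print(o['position'],o['tool_rot'].round(3),o['q'].round(2));print(out)
for p in((.6,-.245),(.508,-.318),(.417,-.241),(.417,-.376)): print(p,proj(c,[*p,.092])/.7)
E
```

```text
time: 4.25
position: [0.5009, -0.2994, 0.299]
tool_rot: [0.634, 0.773, -0.0, -0.0]
ft_force: [0.1, -1.0, 0.3]
grip_width: 0.0871
grip_force: 0.0
[ 0.50086591 -0.29938903  0.29897409] [ 0.634  0.773 -0.    -0.   ] [-0.73  0.37  1.41 -0.    1.36 -0.93]
[(0.87, [172, 198, 218, 245]), (0.69, [189, 87, 233, 128]), (0.63, [261, 168, 298, 214]), (0.57, [346, 122, 394, 162])]
(0.6, -0.245) [542.99962512 203.02887311]
(0.508, -0.318) [399.10153239 274.67556573]
(0.417, -0.241) [294.1339231  146.32677208]
(0.417, -0.376) [269.5082326 323.5801882]
```

View pics/w2.png

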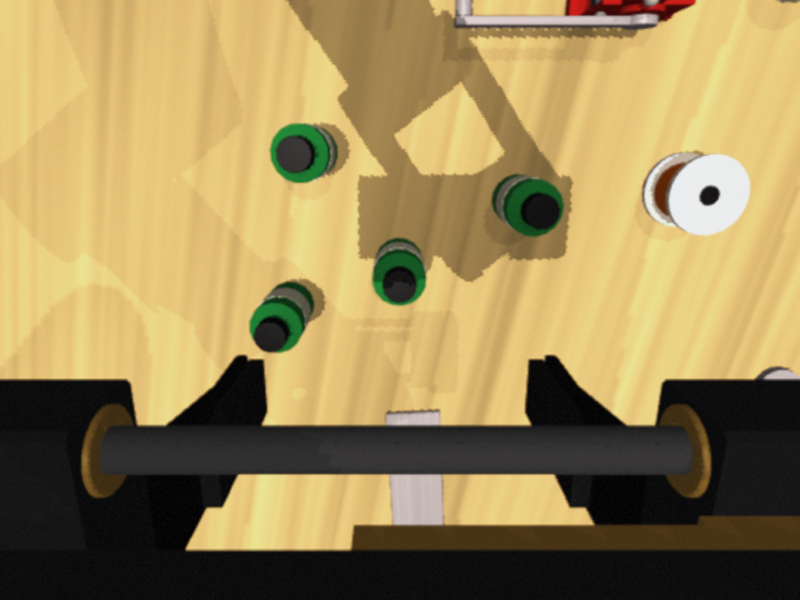

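Four labelled bottles stand with their caps at (540,211), (400,284), (295,154) and (271,334). I'll measure the caps by their dark discs.

```bash
cat >> h.py <<'E'
def caps(im,c,near,z=.092,win=16,vmax=75):
    "refine the black cap top near a world xy: minAreaRect of dark blob"
    u=proj(c,[*near,z]); V=im.max(2); x0,y0=int(u[0])-win,int(u[1])-win
    x0,y0=max(x0,0),max(y0,0); w=(V[y0:y0+2*win,x0:x0+2*win]<vmax).astype(np.uint8)
    n,l,s,ce=cv2.connectedComponentsWithStats(w); k=1+np.argmax(s[1:,4]) if n>1 else 0
    return unproj(c,ce[k]+[x0,y0],z-.004),s[k]
E
python3 - <<'E'
from h import *
o,im,c,out=bottles()
for u in((540,211),(400,284),(295,154),(271,334)):
    p=unproj(c,np.array(u)*.7,.092); q,s=caps(im,c,p[:2]); print(p.round(4),q.round(4),s)
    print(go([q[0],q[1],.041],np.radians(101.2),o))
E
```

```text
[ 0.5999 -0.2508  0.092 ] [ 0.5997 -0.252   0.088 ] [  0   3  30  29 664]
(array([ 27. , 105.7, 258. ]), array([-0., -0., -0.]))
[ 0.5104 -0.3247  0.092 ] [ 0.5094 -0.3255  0.088 ] [  3   4  25  26 504]
(array([-27.6,   3. , 258. ]), array([-0., -0., -0.]))
[ 0.4188 -0.2455  0.092 ] [ 0.4178 -0.2459  0.088 ] [  3   4  28  27 566]
(array([ 68.2, -71.5, 258. ]), array([-0., -0., -0.]))
[ 0.4194 -0.3838  0.092 ] [ 0.419  -0.3851  0.088 ] [  4   4  27  26 491]
(array([-68.6, -97.3, 258. ]), array([-0., -0., -0.]))
```

```bash
python3 -m jog '{"dp":[[27,106,20],[27,106,20],[27,106,20],[27,106,258],[27,106,258],[27,106,258],[27,106,258],[27,106,258],[27,106,258],[27,106,258]],"delta_rot":[[0,0,0],[0,0,0],[0,0,0],[0,0,0],[0,0,0],[0,0,0],[0,0,0],[0,0,0],[0,0,0],[0,0,0]],"gripper":[1,1,1,1,1,1,1,1,1,1]}'
python3 -m jog '{"dp":[[0,0,0],[0,0,0],[0,0,0],[0,0,0],[0,0,0],[0,0,0]],"delta_rot":[[0,0,0],[0,0,0],[0,0,0],[0,0,0],[0,0,0],[0,0,0]],"gripper":[-1,-1,-1,-1,-1,-1]}' 20
python3 -m jog '{"dp":[[0,0,-50],[0,0,-100],[0,0,-130],[0,0,-130]],"delta_rot":[[0,0,0],[0,0,0],[0,0,0],[0,0,0]],"gripper":[-1,-1,-1,-1]}'
python3 - <<'E'
from h import *
print(go([.6376,-.0618,.175],np.radians(101.2)))
E
```

```text
time: 5.45
position: [0.6003, -0.2514, 0.0412]
tool_rot: [0.634, 0.774, -0.0, -0.0]
ft_force: [0.1, 0.1, 1.1]
grip_width: 0.0873
grip_force: 0.0
time: 6.05
position: [0.6004, -0.2512, 0.0413]
tool_rot: [0.633, 0.774, 0.0, 0.0]
ft_force: [0.5, 0.9, -0.1]
grip_width: 0.0471
grip_force: 0.0
time: 6.45
position: [0.6037, -0.2531, 0.1769]
tool_rot: [0.633, 0.774, 0.001, 0.006]
ft_force: [-0.5, -0.2, -0.1]
grip_width: 0.015
grip_force: 0.0
(array([180.9,  71.1,   1.1]), array([0.008, 0.008, 0.004]))
```

The fingers needed longer to close, so I lifted too early. I'll reopen and look again.

```bash
python3 -m jog '{"dp":[[0,0,-60],[0,0,-123],[0,0,-123],[0,0,-123],[0,0,-123],[0,0,-123],[0,0,-123],[0,0,-123],[0,0,-123],[0,0,-123]],"delta_rot":[[0,0,0],[0,0,0],[0,0,0],[0,0,0],[0,0,0],[0,0,0],[0,0,0],[0,0,0],[0,0,0],[0,0,0]],"gripper":[0.6,0.6,0.6,0.6,0.6,0.6,0.6,0.6,0.6,0.6]}'
python3 - <<'E'
from h import *
o,im,c,out=bottles('w3');print(out)
for n in ((.5997,-.252),(.5094,-.3255),(.4178,-.2459),(.419,-.385)):
    q,s=caps(im,c,n,win=25); print(q.round(4),s,go([q[0],q[1],.041],np.radians(101.2),o))
E
```

```text
time: 7.45
position: [0.6002, -0.2511, 0.2935]
tool_rot: [0.633, 0.774, -0.0, -0.0]
ft_force: [0.0, -0.7, 0.5]
grip_width: 0.069
grip_force: 0.0
[(0.92, [82, 219, 140, 263]), (0.75, [259, 142, 298, 189]), (0.75, [88, 113, 145, 152]), (0.62, [170, 189, 213, 237]), (0.52, [217, 0, 380, 50])]
[ 0.6009 -0.2504  0.088 ] [ 15  10  25  28 562] (array([  0.5,   0.9, 252.5]), array([-0.001, -0.001,  0.004]))
[ 0.5109 -0.3251  0.088 ] [ 15  12  27  26 506] (array([ -55. , -102.1,  252.6]), array([-0.001, -0.001,  0.004]))
[ 0.419  -0.2453  0.088 ] [ 14  13  30  26 621] (array([  41.4, -176.4,  252.6]), array([-0.001, -0.001,  0.004]))
[ 0.4181 -0.3988  0.088 ] [   0   11   50   39 1364] (array([-108.8, -207.6,  252.6]), array([-0.001, -0.001,  0.004]))
```

View pics/w3.png

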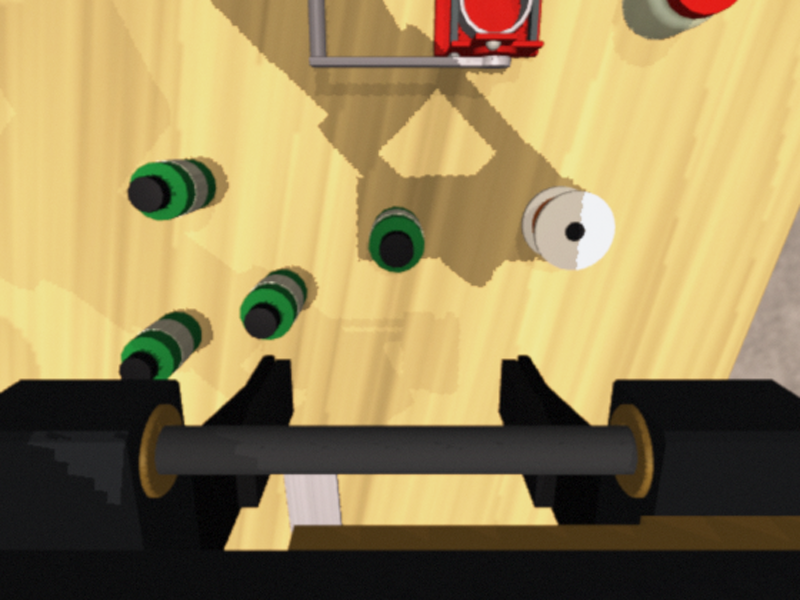

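The bottle still stands, with its cap at (397,248) and the gripper directly above it. I'll grasp with enough time and lift.

```bash
python3 -m jog '{"dp":[[1,1,60],[1,1,120],[1,1,180],[1,1,230],[1,1,252],[1,1,252],[1,1,252]],"delta_rot":[[0,0,0],[0,0,0],[0,0,0],[0,0,0],[0,0,0],[0,0,0],[0,0,0]],"gripper":[0.6,0.6,0.6,0.6,0.6,0.6,0.6]}'
python3 -m jog '{"dp":[[0,0,0],[0,0,0],[0,0,0],[0,0,0],[0,0,0],[0,0,0],[0,0,0],[0,0,0]],"delta_rot":[[0,0,0],[0,0,0],[0,0,0],[0,0,0],[0,0,0],[0,0,0],[0,0,0],[0,0,0]],"gripper":[-1,-1,-1,-1,-1,-1,-1,-1]}' 20
python3 - <<'E'
from h import *
print(go([.6376,-.0618,.175],np.radians(101.2)))
E
```

```text
time: 8.25
position: [0.6008, -0.2498, 0.0415]
tool_rot: [0.633, 0.774, -0.0, -0.001]
ft_force: [-0.2, 0.4, 0.5]
grip_width: 0.0697
grip_force: 0.0
time: 9.05
position: [0.6017, -0.2507, 0.0437]
tool_rot: [0.633, 0.774, -0.0, 0.001]
ft_force: [-1.3, -0.2, 6.4]
grip_width: 0.0425
grip_force: 20.0
(array([ 177.8,   72.7, -131.5]), array([0.001, 0.002, 0.004]))
```

```bash
python3 -m jog '{"dp":[[0,0,-50],[0,0,-100],[0,0,-132],[50,20,-132],[100,40,-132],[150,60,-132],[178,73,-132],[178,73,-132],[178,73,-132]],"delta_rot":[[0,0,0],[0,0,0],[0,0,0],[0,0,0],[0,0,0],[0,0,0],[0,0,0],[0,0,0],[0,0,0]],"gripper":[-1,-1,-1,-1,-1,-1,-1,-1,-1]}'
python3 - <<'E'
from h import *
o=robot.get_obs();im=robot.camera('wrist');c=cam('wrist',o)
for r in (range(-1,3),range(0,3)):
    x,a,b=fit_caddy(im,c,(.6143,.0559,1.7664),r); print(x.round(4),a,b)
print(o['position'],go([.6376,-.0618,.1],np.radians(101.2),o))
cv2.imwrite('pics/w4.png',cv2.resize(im[:,:,::-1],(800,600)))
E
```

```text
time: 9.95
position: [0.6373, -0.0599, 0.1738]
tool_rot: [0.632, 0.775, -0.0, -0.0]
ft_force: [0.4, 0.2, -0.1]
grip_width: 0.0424
grip_force: 20.0
[0.6133 0.0555 1.769 ] 16.035173416137695 19.628105
[0.6134 0.0552 1.7764] 8.943397521972656 12.934066
[ 0.63725225 -0.05989423  0.17379095] (array([-1.9,  0. , 73.8]), array([-0.001,  0.   ,  0.006]))
```

View pics/w4.png

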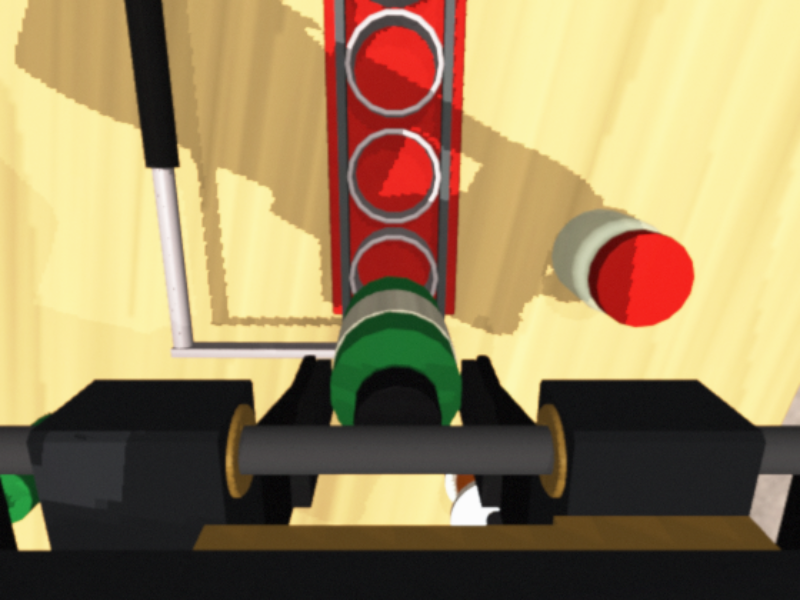

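Bottle 1 is held upright above ring 1 (ring 2 at (395,176), ring 3 at (395,62)). I'll refit on the rings that are fully visible.

Run:
```python
from h import *
o=robot.get_obs();im=robot.camera('wrist');c=cam('wrist',o)
x,a,b=fit_caddy(im,c,(.6143,.0559,1.7664),[-1,0]); y=np.array([np.cos(x[2]),np.sin(x[2])]);print(x.round(4),a,b,x[:2]-.12*y)
u=(394*.7,406*.7)
print('bottle cap x check',proj(c,[*o['position'][:2],o['position'][2]+.051])/.7)
p=x[:2]-.12*y; print(go([p[0],p[1],.098],np.radians(101.2),o))
```

```text
[0.6133 0.0555 1.7694] 31.65195655822754 38.394558 [ 0.63699533 -0.06211495]
bottle cap x check [393.23174202 431.04321625]
(array([-0.8, -0.4, 75.8]), array([-0.001,  0.   ,  0.004]))
```

```bash
python3 -m jog '{"dp":[[-0.6,0,30],[-0.6,0,60],[-0.6,0,76],[-0.6,0,76],[-0.6,0,76]],"delta_rot":[[0,0,0.003],[0,0,0.003],[0,0,0.003],[0,0,0.003],[0,0,0.003]],"gripper":[-1,-1,-1,-1,-1]}'
python3 -m jog '{"dp":[[0,0,10],[0,0,20],[0,0,20]],"delta_rot":[[0,0,0],[0,0,0],[0,0,0]],"gripper":[-1,-1,-1]}'
```

```text
time: 10.55
position: [0.6377, -0.0632, 0.0981]
tool_rot: [0.635, 0.772, -0.0, 0.0]
ft_force: [-0.5, -0.2, -0.6]
grip_width: 0.0426
grip_force: 20.0
time: 10.85
position: [0.6363, -0.0606, 0.0806]
tool_rot: [0.635, 0.773, -0.0, -0.001]
ft_force: [-5.8, 2.9, 11.9]
grip_width: 0.0436
grip_force: 20.0
```

```bash
python3 -m jog '{"dp":[[0.6,-0.9,0],[0.6,-0.9,0],[0.6,-0.9,3],[0.6,-0.9,3]],"delta_rot":[[0,0,0],[0,0,0],[0,0,0],[0,0,0]],"gripper":[-1,-1,-1,-1]}'
```

```text
time: 11.25
position: [0.6353, -0.0591, 0.0783]
tool_rot: [0.634, 0.773, 0.001, -0.002]
ft_force: [-5.2, 6.4, 13.9]
grip_width: 0.0433
grip_force: 20.0
```

```bash
python3 -m jog '{"dp":[[1,-0.4,-2],[1.4,-0.6,-2],[1.4,-0.6,-1]],"delta_rot":[[0,0,0],[0,0,0],[0,0,0]],"gripper":[-1,-1,-1]}'; python3 -m jog '{"dp":[[0,0,3],[0,0,3]],"delta_rot":[[0,0,0],[0,0,0]],"gripper":[-1,-1]}'
python3 - <<'E'
from h import *
im=robot.camera('wrist');cv2.imwrite('pics/w5.png',cv2.resize(im[150:420,140:420,::-1],(800,771))[:600])
E
```

```text
time: 11.55
position: [0.6356, -0.0601, 0.0761]
tool_rot: [0.635, 0.773, -0.0, 0.0]
ft_force: [-0.8, 0.4, -0.0]
grip_width: 0.0433
grip_force: 19.9
time: 11.75
position: [0.6355, -0.0601, 0.0721]
tool_rot: [0.635, 0.773, -0.0, -0.0]
ft_force: [-0.8, 1.1, -1.0]
grip_width: 0.0431
grip_force: 19.9
```

View pics/w5.png

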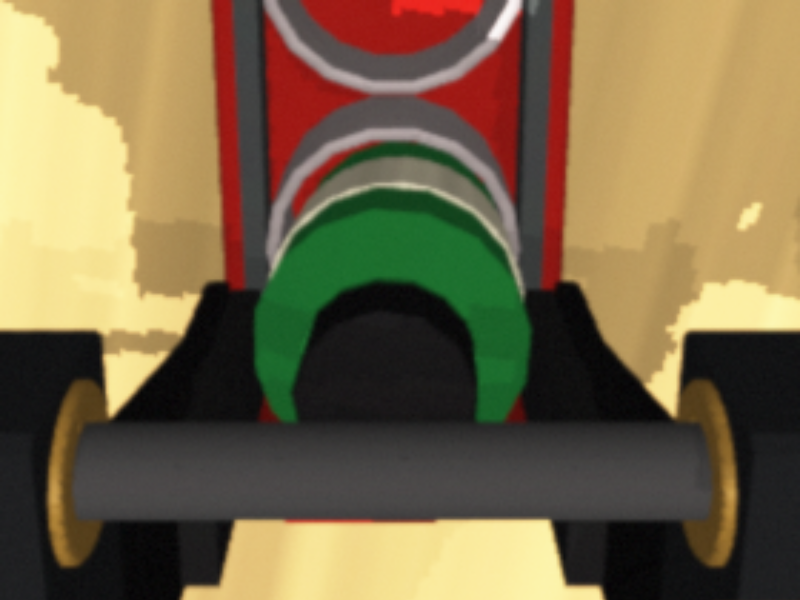

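The bottle foot is inside ring 1 with no force. I'll go down to the floor.

```bash
python3 -m jog '{"dp":[[0,0,7],[0,0,14],[0,0,16]],"delta_rot":[[0,0,0],[0,0,0],[0,0,0]],"gripper":[-1,-1,-1]}'; python3 -m jog '{"dp":[[0,0,2],[0,0,2]],"delta_rot":[[0,0,0],[0,0,0]],"gripper":[-1,-1]}'
```

```text
time: 12.1
position: [0.6354, -0.06, 0.0557]
tool_rot: [0.635, 0.773, -0.0, -0.0]
ft_force: [-2.2, -0.3, -0.1]
grip_width: 0.0434
grip_force: 20.0
time: 12.3
position: [0.6355, -0.0602, 0.0544]
tool_rot: [0.635, 0.773, -0.0, -0.0]
ft_force: [-0.3, -0.2, -2.7]
grip_width: 0.0431
grip_force: 19.9
```

```bash
python3 -m jog '{"dp":[[0,0,2],[0,0,2]],"delta_rot":[[0,0,0],[0,0,0]],"gripper":[-1,-1]}';  python3 -m jog '{"dp":[[0,0,1.5],[0,0,1.5]],"delta_rot":[[0,0,0],[0,0,0]],"gripper":[-1,-1]}'
```

```text
time: 12.5
position: [0.6356, -0.0602, 0.053]
tool_rot: [0.634, 0.773, -0.0, 0.0]
ft_force: [-1.8, -1.3, -1.0]
grip_width: 0.043
grip_force: 19.9
time: 12.7
position: [0.6356, -0.0603, 0.0517]
tool_rot: [0.634, 0.773, -0.0, 0.0]
ft_force: [-2.4, -2.3, 1.5]
grip_width: 0.0433
grip_force: 19.9
```

```bash
python3 -m jog '{"dp":[[0,0,0],[0,0,0],[0,0,0],[0,0,0],[0,0,-50],[0,0,-100],[0,0,-170],[-60,-44,-200],[-110,-80,-240],[-160,-115,-240],[-220,-160,-240],[-235,-175,-240]],"delta_rot":[[0,0,0],[0,0,0],[0,0,0],[0,0,0],[0,0,0],[0,0,0],[0,0,0],[0,0,0],[0,0,0],[0,0,0],[0,0,0],[0,0,0]],"gripper":[0.55,0.55,0.55,0.55,0.55,0.55,0.55,0.55,0.55,0.55,0.55,0.55]}'
python3 -m jog '{"dp":[[0,0,0],[0,0,0],[0,0,0]],"delta_rot":[[0,0,0],[0,0,0],[0,0,0]],"gripper":[0.55,0.55,0.55]}'
python3 - <<'E'
from h import *
o,im,c,out=bottles();print(out)
for n in ((.5102,-.3253),(.4184,-.2456),(.6356,-.0603)):
    z=.092 if n[1]<-.1 else .104
    try: q,s=caps(im,c,n,z,win=20); print(q.round(4),s,go([q[0],q[1],.041],np.radians(101.2),o))
    except Exception as e: print(e)
cv2.imwrite('pics/w6.png',cv2.resize(im[:,:,::-1],(800,600)))
E
```

```text
time: 13.9
position: [0.5377, -0.2701, 0.2855]
tool_rot: [0.634, 0.773, 0.0, 0.001]
ft_force: [1.0, 0.2, 0.1]
grip_width: 0.0676
grip_force: 0.0
time: 14.2
position: [0.5382, -0.2675, 0.284]
tool_rot: [0.634, 0.773, 0.0, -0.0]
ft_force: [0.4, -1.0, 0.3]
grip_width: 0.0671
grip_force: 0.0
[(0.94, [388, 0, 440, 13]), (0.74, [224, 185, 262, 239]), (0.7, [145, 112, 194, 152])]
[ 0.5101 -0.3255  0.088 ] [  9   7  25  26 516] (array([-51.6, -38.9, 242.9]), array([ 0.   , -0.001,  0.001]))
[ 0.4183 -0.2455  0.088 ] [  8   7  29  27 610] (array([  44.7, -113.4,  243. ]), array([ 0.   , -0.001,  0.001]))
[ 0.6466 -0.0911  0.1   ] [17  5  5 17 59] (array([151.5, 140.7, 243.1]), array([ 0.   , -0.001,  0.001]))
```

```bash
python3 -m jog '{"dp":[[-45,-34,10],[-52,-39,60],[-52,-39,120],[-52,-39,180],[-52,-39,220],[-52,-39,243],[-52,-39,243],[-52,-39,243]],"delta_rot":[[0,0,0],[0,0,0],[0,0,0],[0,0,0],[0,0,0],[0,0,0],[0,0,0],[0,0,0]],"gripper":[0.55,0.55,0.55,0.55,0.55,0.55,0.55,0.55]}'
python3 -m jog '{"dp":[[0,0,0],[0,0,0],[0,0,0],[0,0,0],[0,0,0],[0,0,0],[0,0,0],[0,0,0]],"delta_rot":[[0,0,0],[0,0,0],[0,0,0],[0,0,0],[0,0,0],[0,0,0],[0,0,0],[0,0,0]],"gripper":[-1,-1,-1,-1,-1,-1,-1,-1]}' 20
python3 -m jog '{"dp":[[0,0,-50],[0,0,-100],[0,0,-160],[0,0,-160]],"delta_rot":[[0,0,0],[0,0,0],[0,0,0],[0,0,0]],"gripper":[-1,-1,-1,-1]}'
python3 - <<'E'
from h import *
print(go([.6242,-.0016,.2],np.radians(101.2)))
E
```

```text
time: 15.1
position: [0.5106, -0.3261, 0.0412]
tool_rot: [0.634, 0.773, 0.0, -0.0]
ft_force: [-0.6, 0.5, 0.4]
grip_width: 0.0674
grip_force: 0.0
time: 15.9
position: [0.5103, -0.3278, 0.0426]
tool_rot: [0.635, 0.773, -0.0, 0.001]
ft_force: [-1.5, 0.6, 6.6]
grip_width: 0.0431
grip_force: 20.0
time: 16.3
position: [0.5128, -0.3297, 0.2077]
tool_rot: [0.635, 0.773, -0.0, 0.006]
ft_force: [1.0, -0.3, -1.2]
grip_width: 0.0428
grip_force: 20.0
(array([300.2, 173.1,   6. ]), array([0.007, 0.01 , 0.   ]))
```

```bash
python3 -m jog '{"dp":[[40,23,0],[80,46,0],[120,69,0],[160,92,0],[200,115,0],[240,138,0],[280,161,0],[298,174,0],[298,174,0],[298,174,0],[298,174,0]],"delta_rot":[[0,0,0],[0,0,0],[0,0,0],[0,0,0],[0,0,0],[0,0,0],[0,0,0],[0,0,0],[0,0,0],[0,0,0],[0,0,0]],"gripper":[-1,-1,-1,-1,-1,-1,-1,-1,-1,-1,-1]}'
python3 - <<'E'
from h import *
im=robot.camera('wrist');o=robot.get_obs();im=robot.camera('wrist');c=cam('wrist',o)
x,a,b=fit_caddy(im,c,(.6138,.0557,1.7675),[0,1]); y=np.array([np.cos(x[2]),np.sin(x[2])]);print(x.round(4),a,b,x[:2]-.06*y)
print(o['position'],go([.6242,-.0016,.1],np.radians(101.2),o))
E
```

```text
time: 17.4
position: [0.6216, -0.0018, 0.2005]
tool_rot: [0.635, 0.773, -0.001, -0.001]
ft_force: [-0.4, -0.2, -0.9]
grip_width: 0.0431
grip_force: 20.0
[0.6134 0.0556 1.7691] 34.70728302001953 36.723602 [ 0.6251952  -0.00319946]
[ 0.62174195 -0.00215655  0.20067926] (array([1.000e-01, 2.700e+00, 1.007e+02]), array([-0.001, -0.   , -0.001]))
```

```bash
python3 -m jog '{"dp":[[0,2.5,40],[0,2.5,80],[0,2.5,100],[0,2.5,100],[0,2.5,100]],"delta_rot":[[0,0,0],[0,0,0],[0,0,0],[0,0,0],[0,0,0]],"gripper":[-1,-1,-1,-1,-1]}'
python3 -m jog '{"dp":[[0,0,7],[0,0,14],[0,0,18],[0,0,18]],"delta_rot":[[0,0,0],[0,0,0],[0,0,0],[0,0,0]],"gripper":[-1,-1,-1,-1]}'
```

```text
time: 18.0
position: [0.6252, -0.0014, 0.1015]
tool_rot: [0.635, 0.772, 0.0, 0.0]
ft_force: [0.1, 0.5, -0.9]
grip_width: 0.0426
grip_force: 20.0
time: 18.4
position: [0.6247, -0.0003, 0.083]
tool_rot: [0.635, 0.773, -0.0, -0.0]
ft_force: [-0.3, -0.6, -1.4]
grip_width: 0.043
grip_force: 20.0
```

```bash
python3 -m jog '{"dp":[[0,0,5],[0,0,10],[0,0,10]],"delta_rot":[[0,0,0],[0,0,0],[0,0,0]],"gripper":[-1,-1,-1]}'
python3 -m jog '{"dp":[[0,0,6],[0,0,12],[0,0,18],[0,0,19],[0,0,19]],"delta_rot":[[0,0,0],[0,0,0],[0,0,0],[0,0,0],[0,0,0]],"gripper":[-1,-1,-1,-1,-1]}'
```

```text
time: 18.7
position: [0.6243, -0.0002, 0.0722]
tool_rot: [0.635, 0.773, -0.0, -0.001]
ft_force: [0.1, 0.2, -1.7]
grip_width: 0.043
grip_force: 20.0
time: 19.2
position: [0.6247, -0.0009, 0.0545]
tool_rot: [0.634, 0.773, -0.001, -0.0]
ft_force: [-1.6, -1.9, 3.7]
grip_width: 0.043
grip_force: 20.0
```

```bash
python3 -m jog '{"dp":[[0,0,0],[0,0,0],[0,0,0],[0,0,0],[0,0,-50],[0,0,-100],[-20,-25,-140],[-45,-60,-170],[-75,-95,-190],[-105,-130,-200],[-135,-165,-220],[-160,-200,-230]],"delta_rot":[[0,0,0],[0,0,0],[0,0,0],[0,0,0],[0,0,0],[0,0,0],[0,0,0],[0,0,0],[0,0,0],[0,0,0],[0,0,0],[0,0,0]],"gripper":[0.55,0.55,0.55,0.55,0.55,0.55,0.55,0.55,0.55,0.55,0.55,0.55]}'
python3 -m jog '{"dp":[[-30,-40,0],[-40,-50,0],[-40,-50,0],[-40,-50,0],[-40,-50,0],[-40,-50,0]],"delta_rot":[[0,0,0],[0,0,0],[0,0,0],[0,0,0],[0,0,0],[0,0,0]],"gripper":[0.55,0.55,0.55,0.55,0.55,0.55]}'
python3 - <<'E'
from h import *
o,im,c,out=bottles();print(out,o['position'])
for n in ((.4183,-.2455),(.419,-.385)):
    try: q,s=caps(im,c,n,.092,win=20); print(q.round(4),s,go([q[0],q[1],.041],np.radians(101.2),o))
    except Exception as e: print(e)
E
```

```text
time: 20.4
position: [0.4595, -0.1981, 0.2858]
tool_rot: [0.635, 0.773, 0.0, 0.002]
ft_force: [-0.0, -0.3, -0.1]
grip_width: 0.0673
grip_force: 0.0
time: 21.0
position: [0.4195, -0.2439, 0.284]
tool_rot: [0.634, 0.774, 0.0, -0.0]
ft_force: [-0.5, -0.1, -0.2]
grip_width: 0.0673
grip_force: 0.0
[(0.97, [231, 250, 270, 292]), (0.81, [492, 10, 560, 62]), (0.69, [253, 148, 289, 195])] [ 0.41952529 -0.24393015  0.28396873]
[ 0.4167 -0.2458  0.088 ] [  7   6  26  28 593] (array([ -1.5,  -3.1, 243. ]), array([ 0.   , -0.001,  0.003]))
[ 0.4196 -0.3941  0.088 ] [   0    6   40   34 1050] (array([-147.4,  -29.5,  242.9]), array([ 0.   , -0.001,  0.003]))
```

```bash
python3 -m jog '{"dp":[[-2,-3,50],[-2,-3,100],[-2,-3,150],[-2,-3,200],[-2,-3,243],[-2,-3,243],[-2,-3,243]],"delta_rot":[[0,0,0],[0,0,0],[0,0,0],[0,0,0],[0,0,0],[0,0,0],[0,0,0]],"gripper":[0.55,0.55,0.55,0.55,0.55,0.55,0.55]}'
python3 -m jog '{"dp":[[0,0,0],[0,0,0],[0,0,0],[0,0,0],[0,0,0],[0,0,0],[0,0,0],[0,0,0]],"delta_rot":[[0,0,0],[0,0,0],[0,0,0],[0,0,0],[0,0,0],[0,0,0],[0,0,0],[0,0,0]],"gripper":[-1,-1,-1,-1,-1,-1,-1,-1]}' 20
python3 -m jog '{"dp":[[0,0,-50],[0,0,-100],[0,0,-160],[0,0,-160],[0,0,-160]],"delta_rot":[[0,0,0],[0,0,0],[0,0,0],[0,0,0],[0,0,0]],"gripper":[-1,-1,-1,-1,-1]}'
python3 - <<'E'
from h import *
print(go([.6125,.0573,.2],np.radians(101.2)))
E
```

```text
time: 21.8
position: [0.4163, -0.2473, 0.041]
tool_rot: [0.634, 0.773, 0.0, -0.001]
ft_force: [0.3, 0.0, -0.2]
grip_width: 0.0676
grip_force: 0.0
time: 22.6
position: [0.4168, -0.2486, 0.0427]
tool_rot: [0.635, 0.773, -0.0, 0.001]
ft_force: [-1.2, 0.6, 8.8]
grip_width: 0.0429
grip_force: 20.0
time: 23.1
position: [0.417, -0.2486, 0.2034]
tool_rot: [0.635, 0.773, -0.0, 0.003]
ft_force: [0.4, -0.0, -1.4]
grip_width: 0.0425
grip_force: 20.0
(array([262. , 251.3,   3. ]), array([0.003, 0.005, 0.001]))
```

```bash
python3 -m jog '{"dp":[[30,29,0],[60,58,0],[90,87,0],[120,116,0],[150,145,0],[180,174,0],[210,203,0],[240,232,0],[262,251,0],[262,251,0],[262,251,0],[262,251,0]],"delta_rot":[[0,0,0],[0,0,0],[0,0,0],[0,0,0],[0,0,0],[0,0,0],[0,0,0],[0,0,0],[0,0,0],[0,0,0],[0,0,0],[0,0,0]],"gripper":[-1,-1,-1,-1,-1,-1,-1,-1,-1,-1,-1,-1]}'
python3 - <<'E'
from h import *
im=robot.camera('wrist');P=[]
for i in range(3): P.append(robot.get_obs()['position']);im=robot.camera('wrist')
o=robot.get_obs();c=cam('wrist',o)
x,a,b=fit_caddy(im,c,(.6134,.0557,1.7675),[1,2]); y=np.array([np.cos(x[2]),np.sin(x[2])]);print(x.round(4),a,b)
o=dict(o);print(np.array(P).round(4));o['position']=np.mean(P,0);print(go([.6125,.0573,.1],np.radians(101.2),o))
E
```

```text
time: 24.3
position: [0.6096, 0.0573, 0.1994]
tool_rot: [0.635, 0.773, -0.001, -0.002]
ft_force: [1.0, 0.1, -1.2]
grip_width: 0.0425
grip_force: 20.0
[0.6136 0.0558 1.7682] 32.86039352416992 33.094204
[[0.6099 0.057  0.1999]
 [0.6102 0.0569 0.2004]
 [0.6105 0.0569 0.2008]]
(array([-1.000e-01,  2.400e+00,  1.004e+02]), array([-0.001, -0.   , -0.001]))
```

```bash
python3 -m jog '{"dp":[[0.5,1.5,40],[0.5,1.5,80],[0.5,1.5,100],[0.5,1.5,100],[0.5,1.5,100]],"delta_rot":[[0,0,0],[0,0,0],[0,0,0],[0,0,0],[0,0,0]],"gripper":[-1,-1,-1,-1,-1]}'
python3 -m jog '{"dp":[[0,0,7],[0,0,14],[0,0,18],[0,0,18]],"delta_rot":[[0,0,0],[0,0,0],[0,0,0],[0,0,0]],"gripper":[-1,-1,-1,-1]}'
```

```text
time: 25.0
position: [0.6131, 0.0583, 0.1017]
tool_rot: [0.635, 0.773, 0.0, 0.0]
ft_force: [-0.2, 0.2, -1.0]
grip_width: 0.0426
grip_force: 20.0
time: 25.4
position: [0.6146, 0.0569, 0.0872]
tool_rot: [0.634, 0.773, 0.0, 0.003]
ft_force: [-4.0, -3.7, 15.3]
grip_width: 0.0427
grip_force: 20.0
```

```bash
python3 -m jog '{"dp":[[-0.7,-1.4,-5],[-0.7,-1.4,-5],[-0.7,-1.4,-5]],"delta_rot":[[0,0,0],[0,0,0],[0,0,0]],"gripper":[-1,-1,-1]}'
python3 -m jog '{"dp":[[0,0,3],[0,0,6],[0,0,6]],"delta_rot":[[0,0,0],[0,0,0],[0,0,0]],"gripper":[-1,-1,-1]}'
```

```text
time: 25.7
position: [0.6114, 0.0581, 0.0883]
tool_rot: [0.635, 0.773, 0.0, 0.0]
ft_force: [-0.4, -0.1, -0.6]
grip_width: 0.0432
grip_force: 20.0
time: 26.0
position: [0.614, 0.0554, 0.0857]
tool_rot: [0.634, 0.773, -0.0, 0.004]
ft_force: [-2.7, -6.1, 17.5]
grip_width: 0.043
grip_force: 20.2
```

```bash
python3 -m jog '{"dp":[[-1.9,-0.8,-6],[-1.9,-0.8,-6],[-1.9,-0.8,-6]],"delta_rot":[[0,0,0],[0,0,0],[0,0,0]],"gripper":[-1,-1,-1]}'
python3 -m jog '{"dp":[[0,0,3],[0,0,6],[0,0,6]],"delta_rot":[[0,0,0],[0,0,0],[0,0,0]],"gripper":[-1,-1,-1]}'
python3 - <<'E'
from h import *
im=robot.camera('wrist');cv2.imwrite('pics/w7.png',cv2.resize(im[150:360,140:420,::-1],(800,600)))
E
```

```text
time: 26.3
position: [0.6104, 0.0562, 0.0875]
tool_rot: [0.635, 0.773, -0.0, -0.001]
ft_force: [0.1, -0.6, -2.3]
grip_width: 0.0428
grip_force: 20.0
time: 26.6
position: [0.6133, 0.0546, 0.0848]
tool_rot: [0.634, 0.773, 0.0, 0.003]
ft_force: [-0.2, -2.7, 15.1]
grip_width: 0.043
grip_force: 20.4
```

View pics/w7.png

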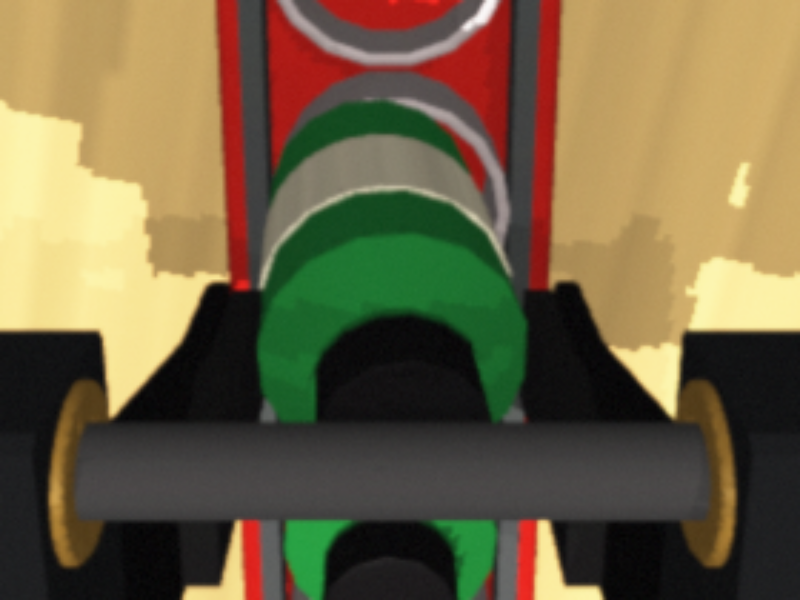

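The foot is resting on the rim, shifted left (-x) and a little forward (+y). I'll lift and measure it.

```bash
python3 -m jog '{"dp":[[0,0,-8],[0,0,-8],[0,0,-8],[0,0,-8]],"delta_rot":[[0,0,0],[0,0,0],[0,0,0],[0,0,0]],"gripper":[-1,-1,-1,-1]}'
python3 - <<'E'
from h import *
im=robot.camera('wrist');P=[]
for i in range(4): P.append(robot.get_obs()['position']);im=robot.camera('wrist')
o=robot.get_obs();c=cam('wrist',o);p=np.mean(P,0);print(np.array(P).round(4))
y=np.array([np.cos(1.7678),np.sin(1.7678)]);d=im[:,:,::-1].copy()
for ctr,r,z,col in (((.6136,.0558),.024,.046,(0,255,0)),(p[:2],.022,p[2]-.041,(255,0,0)),(p[:2],.022,p[2]+.029,(255,255,0)),(p[:2],.013,p[2]+.051,(0,255,255))):
    for t in np.linspace(0,6.28,90):
        u=proj(c,[ctr[0]+r*np.cos(t),ctr[1]+r*np.sin(t),z]); cv2.circle(d,tuple(int(round(v)) for v in u),0,col,-1)
cv2.imwrite('pics/w8.png',cv2.resize(d[120:330,140:420],(800,600),interpolation=cv2.INTER_CUBIC))
E
```

```text
time: 27.05
position: [0.6102, 0.0562, 0.0892]
tool_rot: [0.634, 0.773, -0.0, -0.001]
ft_force: [0.3, -1.0, -1.0]
grip_width: 0.0429
grip_force: 20.0
[[0.6103 0.0562 0.0893]
 [0.6104 0.0561 0.0894]
 [0.6106 0.0561 0.0895]
 [0.6107 0.056  0.0897]]
```

View pics/w8.png

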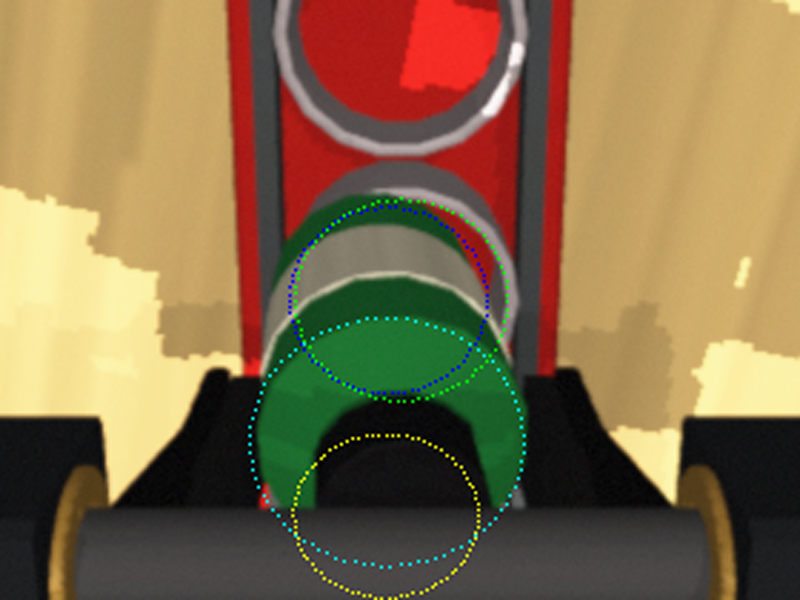

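The bottle is tilted in the grip: its foot is about 5 mm left of and 2–3 mm forward of ring 3's centre (green). I'll straighten it and shift.

```bash
python3 -m jog '{"dp":[[-2,4,-4],[-2,4,-4],[-2,4,-4],[-2,4,-4],[-2,4,-4]],"delta_rot":[[-0.04,0,0],[-0.04,0,0],[-0.04,0,0],[-0.04,0,0],[-0.04,0,0]],"gripper":[-1,-1,-1,-1,-1]}'
cat >> h.py <<'E'
def overlay(name,ring,y0=120):
    im=robot.camera('wrist');o=robot.get_obs();im=robot.camera('wrist');c=cam('wrist',o);p=o['position'];Rt=R.from_quat(o['tool_rot']).as_matrix();d=im[:,:,::-1].copy()
    for t in np.linspace(0,6.28,90):
        e=np.array([np.cos(t),np.sin(t),0])
        for q,col in ((np.array([*ring,.046])+.024*e,(0,255,0)),(p+Rt@(.022*e+[0,0,.041]),(255,0,0)),(p+Rt@(.022*e+[0,0,-.029]),(255,255,0))):
            cv2.circle(d,tuple(int(round(v)) for v in proj(c,q)),0,col,-1)
    cv2.imwrite(f'pics/{name}.png',cv2.resize(d[y0:y0+210,140:420],(800,600),interpolation=cv2.INTER_CUBIC)); print(p.round(4),o['ft_force'].round(1))
E
python3 -c "
from h import *
overlay('w9',(.6136,.0558))"
```

```text
time: 27.8
position: [0.6154, 0.0547, 0.0941]
tool_rot: [0.634, 0.773, 0.015, 0.013]
ft_force: [-0.2, 0.4, -0.8]
grip_width: 0.0429
grip_force: 20.0
[0.6154 0.0547 0.0941] [-0.5  0.3 -2.4]
```

View pics/w9.png

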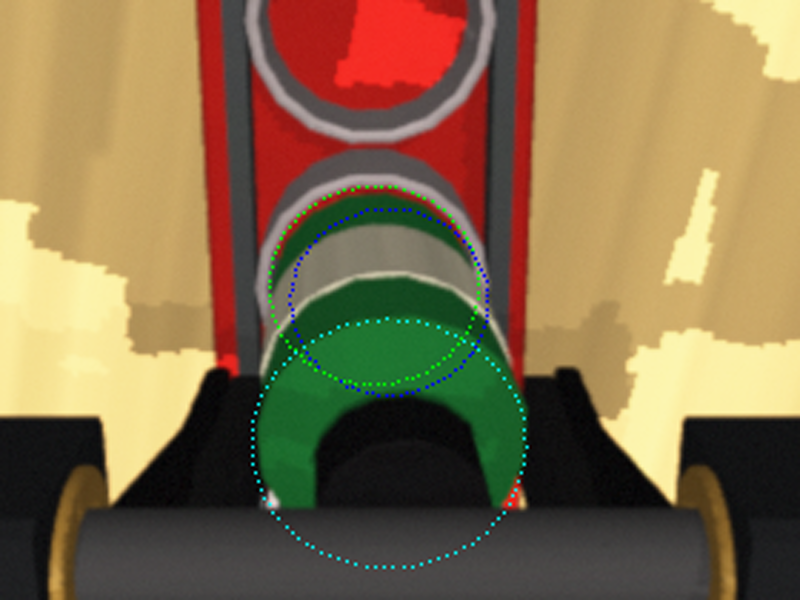

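The foot now sits concentric over ring 3. I'll lower it.

```bash
python3 -m jog '{"dp":[[0,-0.2,5],[0,-0.4,10],[0,-0.6,14],[0,-0.6,14]],"delta_rot":[[0,0,0],[0,0,0],[0,0,0],[0,0,0]],"gripper":[-1,-1,-1,-1]}'
python3 -m jog '{"dp":[[0,-0.1,3],[0,-0.2,5],[0,-0.2,5]],"delta_rot":[[0,0,0],[0,0,0],[0,0,0]],"gripper":[-1,-1,-1]}'
```

```text
time: 28.3
position: [0.6161, 0.0539, 0.0808]
tool_rot: [0.635, 0.773, 0.016, 0.014]
ft_force: [0.6, -0.7, -1.0]
grip_width: 0.0433
grip_force: 19.9
time: 28.6
position: [0.6149, 0.0548, 0.0743]
tool_rot: [0.634, 0.773, 0.015, 0.012]
ft_force: [0.7, -0.4, -1.5]
grip_width: 0.0427
grip_force: 19.9
```

```bash
python3 -m jog '{"dp":[[0,-0.2,6],[0,-0.4,12],[0,-0.6,17],[0,-0.6,17]],"delta_rot":[[0,0,0],[0,0,0],[0,0,0],[0,0,0]],"gripper":[-1,-1,-1,-1]}'
python3 -m jog '{"dp":[[0,0,2],[0,0,3],[0,0,3]],"delta_rot":[[0,0,0],[0,0,0],[0,0,0]],"gripper":[-1,-1,-1]}'
```

```text
time: 29.0
position: [0.6149, 0.0548, 0.0571]
tool_rot: [0.634, 0.773, 0.015, 0.012]
ft_force: [0.3, 0.0, -0.5]
grip_width: 0.0431
grip_force: 19.9
time: 29.3
position: [0.6153, 0.0548, 0.0551]
tool_rot: [0.634, 0.773, 0.015, 0.013]
ft_force: [0.4, -1.2, -1.6]
grip_width: 0.043
grip_force: 19.9
```

```bash
python3 -m jog '{"dp":[[0,0,2],[0,0,2],[0,0,2],[0,0,2],[0,0,2],[0,0,-45],[0,3,-95],[0,6,-145],[0,9,-200],[0,9,-200]],"delta_rot":[[0,0,0],[0,0,0],[0,0,0],[0,0,0],[0,0,0],[0,0,0],[0,0,0],[0.02,0,0],[0.04,0,0],[0.04,0,0]],"gripper":[-1,0.55,0.55,0.55,0.55,0.55,0.55,0.55,0.55,0.55]}'
python3 -m jog '{"dp":[[-35,-25,0],[-70,-50,0],[-105,-75,0],[-140,-100,-5],[-175,-125,-10],[-210,-150,-15],[-245,-175,-20],[-280,-200,-25],[-315,-225,-30],[-350,-250,-30],[-370,-280,-30],[-370,-280,-30]],"delta_rot":[[0,0,0],[0,0,0],[0,0,0],[0,0,0],[0,0,0],[0,0,0],[0,0,0],[0,0,0],[0,0,0],[0,0,0],[0,0,0],[0,0,0]],"gripper":[0.55,0.55,0.55,0.55,0.55,0.55,0.55,0.55,0.55,0.55,0.55,0.55]}'
python3 - <<'E'
from h import *
im=robot.camera('wrist');im=robot.camera('wrist');o,im,c,out=bottles();print(out,o['position'].round(4))
for n in ((.419,-.385),):
    q,s=caps(im,c,n,.092,win=20); print(q.round(4),s,go([q[0],q[1],.041],np.radians(101.2),o))
E
```

```text
time: 30.3
position: [0.6216, 0.0547, 0.2635]
tool_rot: [0.634, 0.773, 0.005, 0.007]
ft_force: [0.8, 0.2, -0.3]
grip_width: 0.0674
grip_force: 0.0
time: 31.5
position: [0.411, -0.3657, 0.2846]
tool_rot: [0.637, 0.771, -0.001, -0.001]
ft_force: [0.0, 0.7, -0.7]
grip_width: 0.0678
grip_force: 0.0
[(0.7, [255, 164, 296, 215])] [ 0.4131 -0.3625  0.2847]
[ 0.4176 -0.3859  0.088 ] [  7   7  26  27 545] (array([-24.3,  -0. , 243.6]), array([-0.   , -0.002, -0.002]))
```

```bash
python3 -m jog '{"dp":[[-24,0,50],[-24,0,100],[-24,0,150],[-24,0,200],[-24,0,243],[-24,0,243],[-24,0,243],[-24,0,243],[-24,0,243]],"delta_rot":[[0,0,0],[0,0,0],[0,0,0],[0,0,0],[0,0,0],[0,0,0],[0,0,0],[0,0,0],[0,0,0]],"gripper":[0.55,0.55,0.55,0.55,0.55,0.55,0.55,0.55,0.55]}'
python3 - <<'E'
from h import *
robot.camera('top');o=robot.get_obs();print(go([.4178,-.3859,.041],np.radians(101.2),o),o['position'])
E
```

```text
time: 32.6
position: [0.4204, -0.3879, 0.0459]
tool_rot: [0.634, 0.773, -0.001, 0.003]
ft_force: [-0.5, 1.0, 0.6]
grip_width: 0.0672
grip_force: 0.0
(array([ 2.2, -1.9,  4.7]), array([0.003, 0.006, 0.001])) [ 0.42008391 -0.38771091  0.04570705]
```

```bash
python3 -m jog '{"dp":[[1.5,0,0],[1.5,0,0],[1.5,0,0],[1.5,0,0]],"delta_rot":[[0,0,0],[0,0,0],[0,0,0],[0,0,0]],"gripper":[0.55,0.55,0.55,0.55]}'
python3 - <<'E'
from h import *
robot.camera('top');o=robot.get_obs();print(go([.4178,-.3859,.041],np.radians(101.2),o),o['position'])
E
```

```text
time: 33.05
position: [0.4182, -0.3847, 0.0426]
tool_rot: [0.635, 0.773, -0.0, 0.0]
ft_force: [-0.4, 0.5, 0.1]
grip_width: 0.0675
grip_force: 0.0
(array([-1.2, -0.6,  1.5]), array([-0.,  0.,  0.])) [ 0.41818351 -0.38461075  0.04247156]
```

```bash
python3 -m jog '{"dp":[[-1,0,0],[-1,0,0],[-1,0,0],[-1,0,0],[-1,0,0],[-1,0,0],[-1,0,0],[-1,0,0],[-1,0,0]],"delta_rot":[[0,0,0],[0,0,0],[0,0,0],[0,0,0],[0,0,0],[0,0,0],[0,0,0],[0,0,0],[0,0,0]],"gripper":[0.55,-1,-1,-1,-1,-1,-1,-1,-1]}' 20
python3 -m jog '{"dp":[[0,0,-50],[0,0,-100],[0,0,-150],[0,0,-150],[0,0,-150]],"delta_rot":[[0,0,0],[0,0,0],[0,0,0],[0,0,0],[0,0,0]],"gripper":[-1,-1,-1,-1,-1]}'
python3 -m jog '{"dp":[[40,24,0],[80,49,0],[120,73,0],[160,98,0],[200,122,0],[240,147,0],[280,171,0],[320,196,0],[360,220,0],[400,245,0],[430,263,0],[454,278,0]],"delta_rot":[[0,0,0],[0,0,0],[0,0,0],[0,0,0],[0,0,0],[0,0,0],[0,0,0],[0,0,0],[0,0,0],[0,0,0],[0,0,0],[0,0,0]],"gripper":[-1,-1,-1,-1,-1,-1,-1,-1,-1,-1,-1,-1]}'
python3 -m jog '{"dp":[[0,0,0],[0,0,0],[0,0,0],[0,0,0],[0,0,0],[0,0,0],[0,0,0],[0,0,0]],"delta_rot":[[0,0,0],[0,0,0],[0,0,0],[0,0,0],[0,0,0],[0,0,0],[0,0,0],[0,0,0]],"gripper":[-1,-1,-1,-1,-1,-1,-1,-1]}'
python3 - <<'E'
from h import *
o=robot.get_obs();im=robot.camera('wrist');c=cam('wrist',o)
print(go([.6017,.1145,.1],np.radians(101.2),o),o['position'])
E
```

```text
time: 34.0
position: [0.4184, -0.3855, 0.0424]
tool_rot: [0.635, 0.773, 0.0, -0.0]
ft_force: [-0.8, 0.5, -0.7]
grip_width: 0.0428
grip_force: 20.0
time: 34.5
position: [0.4189, -0.386, 0.1938]
tool_rot: [0.634, 0.773, -0.0, 0.002]
ft_force: [0.5, -0.5, -1.7]
grip_width: 0.043
grip_force: 20.0
time: 35.7
position: [0.6012, 0.1164, 0.1895]
tool_rot: [0.634, 0.773, -0.002, -0.002]
ft_force: [0.5, -0.5, -1.0]
grip_width: 0.0424
grip_force: 20.0
time: 36.5
position: [0.6027, 0.1136, 0.1926]
tool_rot: [0.635, 0.773, 0.0, 0.0]
ft_force: [0.4, -0.2, -1.5]
grip_width: 0.0429
grip_force: 20.0
(array([ 1.1, -0.9, 92.6]), array([0., 0., 0.])) [0.60274406 0.11361499 0.19259132]
```

```bash
python3 -m jog '{"dp":[[1,-1,40],[1,-1,80],[1,-1,92],[1,-1,92],[1,-1,92],[1,-1,92]],"delta_rot":[[0,0,0],[0,0,0],[0,0,0],[0,0,0],[0,0,0],[0,0,0]],"gripper":[-1,-1,-1,-1,-1,-1]}'
python3 - <<'E'
from h import *
o=robot.get_obs();print(o['position'],go([.6017,.1145,.08],np.radians(101.2),o))
E
python3 -m jog '{"dp":[[0,0,5],[0,0,10],[0,0,12],[0,0,12]],"delta_rot":[[0,0,0],[0,0,0],[0,0,0],[0,0,0]],"gripper":[-1,-1,-1,-1]}'
```

```text
time: 37.15
position: [0.6034, 0.1147, 0.1025]
tool_rot: [0.634, 0.773, 0.001, 0.002]
ft_force: [0.7, 0.7, -0.2]
grip_width: 0.0428
grip_force: 20.0
[0.60339599 0.11474383 0.10248327] (array([ 0.1, -1.8, 22.5]), array([0.004, 0.001, 0.001]))
time: 37.55
position: [0.6011, 0.1147, 0.088]
tool_rot: [0.635, 0.773, -0.0, -0.0]
ft_force: [0.3, 0.3, -1.1]
grip_width: 0.0428
grip_force: 20.0
```

```bash
python3 -m jog '{"dp":[[0,0,3],[0,0,6],[0,0,8],[0,0,8]],"delta_rot":[[0,0,0],[0,0,0],[0,0,0],[0,0,0]],"gripper":[-1,-1,-1,-1]}'
```

```text
time: 37.95
position: [0.6012, 0.1147, 0.0799]
tool_rot: [0.635, 0.773, -0.0, -0.0]
ft_force: [-0.3, -0.7, -1.2]
grip_width: 0.0425
grip_force: 20.0
```

Foot is at about 38 mm, inside the ring with no force. I'll continue down.

```bash
python3 -m jog '{"dp":[[0,0,4],[0,0,8],[0,0,8]],"delta_rot":[[0,0,0],[0,0,0],[0,0,0]],"gripper":[-1,-1,-1]}'
python3 -m jog '{"dp":[[0,0,6],[0,0,12],[0,0,16],[0,0,16]],"delta_rot":[[0,0,0],[0,0,0],[0,0,0],[0,0,0]],"gripper":[-1,-1,-1,-1]}'
python3 -m jog '{"dp":[[0,0,2],[0,0,3],[0,0,3]],"delta_rot":[[0,0,0],[0,0,0],[0,0,0]],"gripper":[-1,-1,-1]}'
```

```text
time: 38.25
position: [0.601, 0.1147, 0.0717]
tool_rot: [0.635, 0.773, -0.0, -0.001]
ft_force: [-0.1, -1.0, -1.0]
grip_width: 0.043
grip_force: 20.0
time: 38.65
position: [0.6009, 0.1146, 0.0555]
tool_rot: [0.635, 0.773, -0.001, -0.001]
ft_force: [0.1, -0.2, -1.6]
grip_width: 0.0432
grip_force: 20.0
time: 38.95
position: [0.6017, 0.1146, 0.0542]
tool_rot: [0.634, 0.773, 0.0, 0.0]
ft_force: [-1.5, -0.6, 4.1]
grip_width: 0.0428
grip_force: 20.0
```

```bash
python3 -m jog '{"dp":[[0,0,0],[0,0,0],[0,0,0],[0,0,0],[0,0,-50],[0,0,-100],[0,0,-150],[-40,-40,-190],[-80,-80,-200],[-110,-110,-200],[-130,-140,-200],[-130,-140,-200]],"delta_rot":[[0,0,0],[0,0,0],[0,0,0],[0,0,0],[0,0,0],[0,0,0],[0,0,0],[0,0,0],[0,0,0],[0,0,0],[0,0,0],[0,0,0]],"gripper":[0.55,0.55,0.55,0.55,0.55,0.55,0.55,0.55,0.55,0.55,0.55,0.55]}'
python3 -m jog '{"dp":[[0,0,0],[0,0,0],[0,0,0],[0,0,0]],"delta_rot":[[0,0,0],[0,0,0],[0,0,0],[0,0,0]],"gripper":[0.55,0.55,0.55,0.55]}'
python3 - <<'E'
from h import *
o=robot.get_obs();im=robot.camera('wrist');c=cam('wrist',o);print(o['position'].round(4))
s=robot.camera('scene');cs=cam('scene');print([d for d in robot.search_frame('handle_grip','wrist')][:2])
y=np.array([np.cos(1.7678),np.sin(1.7678)]);d=s[:,:,::-1].copy()
for k in (-2,-1,0,1):
    p=np.array([.6133,.0562])+.06*k*y
    for t in np.linspace(0,6.28,60):
        u=proj(cs,[p[0]+.013*np.cos(t),p[1]+.013*np.sin(t),.104])
        if 0<u[0]<560: cv2.circle(d,tuple(int(round(v)) for v in u),0,(255,0,255),-1)
A=cv2.resize(d[165:310,240:380],(560,580),interpolation=cv2.INTER_CUBIC)
cv2.imwrite('pics/s2.png',A); cv2.imwrite('pics/w10.png',cv2.resize(im[:,:,::-1],(800,600)))
E
```

```text
time: 40.15
position: [0.4858, -0.0431, 0.2536]
tool_rot: [0.636, 0.771, -0.001, -0.001]
ft_force: [0.2, 1.2, -0.2]
grip_width: 0.0677
grip_force: 0.0
time: 40.55
position: [0.4902, -0.0392, 0.2531]
tool_rot: [0.634, 0.773, 0.0, -0.0]
ft_force: [-0.0, 0.4, 1.7]
grip_width: 0.0674
grip_force: 0.0
[ 0.4902 -0.0392  0.2531]
[{'rect': [272.5, 2.3, 393.0, 263.7], 'score': 0.9}]
```

View pics/s2.png

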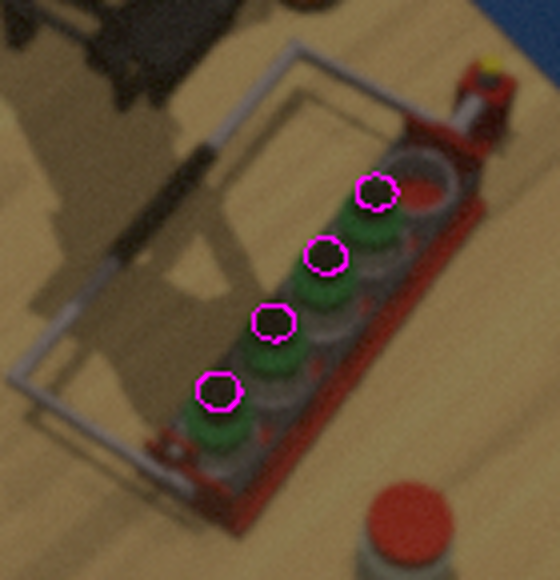

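View pics/w10.png

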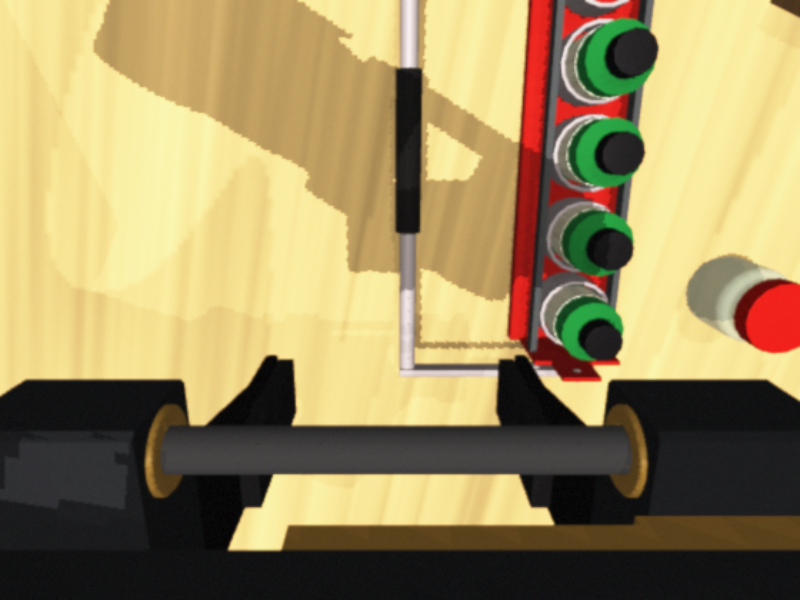

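All four caps match the predicted circles for bottles standing on the floor, in rings 1–4. The handle grip shows at (408,150) in the wrist view. I'll work out its angle next.

Run:
```python
from h import *
o=robot.get_obs();c=cam('wrist',o);cs=cam('scene')
th=1.7678;y=np.array([np.cos(th),np.sin(th),0]);x=np.array([np.sin(th),-np.cos(th),0]);h=np.array([.6134,.0560,.05])
P=lambda a:h-.13*np.cos(a)*x+np.array([0,0,.13*np.sin(a)])
for a in np.arange(0,.36,.05): print(round(a,2),P(a).round(4),(proj(c,P(a))/.7).round(0),proj(cs,P(a)).round(1))
im=robot.camera('top');print([ (round(d['score'],2),np.round(d['rect'])) for d in robot.search_frame('bottle1','top')])
im=robot.camera('scene');print([ (round(d['score'],2),np.round(d['rect'])) for d in robot.search_frame('bottle1','scene')])
for a in (0,.1,.2): p=P(a); print(a,go([p[0],p[1],p[2]-.019],np.radians(101.2),o))
```

```text
0.0 [0.4859 0.0306 0.05  ] [409. 153.] [280.1 215.3]
0.05 [0.4861 0.0306 0.0565] [409. 153.] [280.2 214.1]
0.1 [0.4866 0.0307 0.063 ] [410. 153.] [280.3 212.9]
0.15 [0.4873 0.0308 0.0694] [411. 153.] [280.5 211.7]
0.2 [0.4885 0.0311 0.0758] [413. 154.] [280.8 210.6]
0.25 [0.4899 0.0313 0.0822] [416. 154.] [281.2 209.6]
0.3 [0.4916 0.0317 0.0884] [419. 154.] [281.7 208.6]
0.35 [0.4936 0.0321 0.0946] [423. 154.] [282.3 207.7]
[(0.77, array([239., 174., 253., 193.])), (0.73, array([254., 171., 270., 183.]))]
[(0.76, array([325., 214., 341., 232.])), (0.67, array([300., 242., 316., 267.])), (0.55, array([288., 263., 305., 282.]))]
0 (array([ 69.4,   9.9, 222.2]), array([-0.   , -0.   ,  0.002]))
0.1 (array([ 69.4,  10.6, 209.2]), array([-0.   , -0.   ,  0.002]))
0.2 (array([ 69.4,  12.5, 196.3]), array([-0.   , -0.   ,  0.002]))
```

The handle is at about 0 rad, so I'll grip it and follow the arc.

```bash
python3 -m jog '{"dp":[[40,6,0],[69,10,20],[69,10,70],[69,10,120],[69,10,170],[69,10,205],[69,10,222],[69,10,222],[69,10,222]],"delta_rot":[[0,0,0],[0,0,0],[0,0,0],[0,0,0],[0,0,0],[0,0,0],[0,0,0],[0,0,0],[0,0,0]],"gripper":[0.4,0.4,0.4,0.4,0.4,0.4,0.4,0.4,0.4]}'
python3 -m jog '{"dp":[[0,0,0],[0,0,0],[0,0,0],[0,0,0],[0,0,0],[0,0,0],[0,0,0],[0,0,0],[0,0,0],[0,0,0],[0,0,0]],"delta_rot":[[0,0,0],[0,0,0],[0,0,0],[0,0,0],[0,0,0],[0,0,0],[0,0,0],[0,0,0],[0,0,0],[0,0,0],[0,0,0]],"gripper":[-1,-1,-1,-1,-1,-1,-1,-1,-1,-1,-1]}' 20
```

```text
time: 41.8
position: [0.4863, 0.0294, 0.0315]
tool_rot: [0.635, 0.773, 0.0, 0.0]
ft_force: [0.1, -0.3, 0.2]
grip_width: 0.0607
grip_force: 0.0
time: 42.9
position: [0.4853, 0.0295, 0.0313]
tool_rot: [0.634, 0.773, -0.0, -0.0]
ft_force: [-1.9, -1.6, -0.2]
grip_width: 0.0142
grip_force: 18.1
```

```bash
python3 -m jog '{"dp":[[0.5,0.5,-10],[0,1.5,-19],[0,3.5,-29],[0,5.8,-38],[0,5.8,-38]],"delta_rot":[[0,0,0],[0,0,0],[0,0,0],[0,0,0],[0,0,0]],"gripper":[-1,-1,-1,-1,-1]}'
python3 - <<'E'
from h import *
im=robot.camera('scene');print(robot.search_frame('handle_grip','scene')[:2]);cv2.imwrite('pics/s3.png',cv2.resize(im[150:310,220:380,::-1],(600,600),interpolation=cv2.INTER_CUBIC))
o=robot.get_obs();print(o['grip_width'],o['grip_force'])
E
```

```text
time: 43.4
position: [0.494, 0.0307, 0.0713]
tool_rot: [0.635, 0.773, 0.002, 0.002]
ft_force: [-0.1, -0.0, 0.4]
grip_width: 0.0007
grip_force: 0.0
[{'rect': [243.7, 176.4, 342.3, 294.4], 'score': 0.76}, {'rect': [284.6, 261.2, 307.2, 283.1], 'score': 0.29}]
0.0005688685691519668 0.0
```

The fingers closed past the bar. I'll check the bar's height from the grip's end points in the earlier wrist picture: (408,68) and (408,233).

Run:
```python
from h import *
q=R.from_matrix(np.array([[np.cos(t:=np.radians(101.2)),np.sin(t),0],[np.sin(t),-np.cos(t),0],[0,0,-1]])).as_quat()
c=cam('wrist',dict(position=np.array([.4902,-.0392,.2531]),tool_rot=q));cs=cam('scene')
th=1.7678;y=np.array([np.cos(th),np.sin(th),0])
for z in (.02,.035,.05,.065,.08):
    p=np.array([.4859,.0306,z]); print(z,[(proj(c,p+s*.055*y)/.7).round(0) for s in(1,-1)])
im=robot.camera('scene');im2=robot.camera('top');ct=cam('top')
for nm,I,C in(('s',im,cs),('t',im2,ct)):
    for z in(.03,.05,.09): print(nm,z,proj(C,[.4859,.0306,z]).round(1))
o=robot.get_obs();print(o['position'])
cv2.imwrite('pics/s3.png',np.hstack([cv2.resize(im[170:280,240:350,::-1],(400,400),interpolation=cv2.INTER_CUBIC),cv2.resize(im2[150:240,200:290,::-1],(400,400),interpolation=cv2.INTER_CUBIC)]))
```

```text
0.02 [array([407.,  73.]), array([407., 224.])]
0.035 [array([408.,  71.]), array([407., 228.])]
0.05 [array([408.,  68.]), array([407., 231.])]
0.065 [array([409.,  65.]), array([408., 234.])]
0.08 [array([409.,  62.]), array([408., 238.])]
s 0.03 [280.2 219.2]
s 0.05 [280.1 215.3]
s 0.09 [280.  207.2]
t 0.03 [271.8 220.2]
t 0.05 [271.7 219.2]
t 0.09 [271.5 217.1]
[0.49140909 0.03078294 0.06933743]
```

View pics/s3.png

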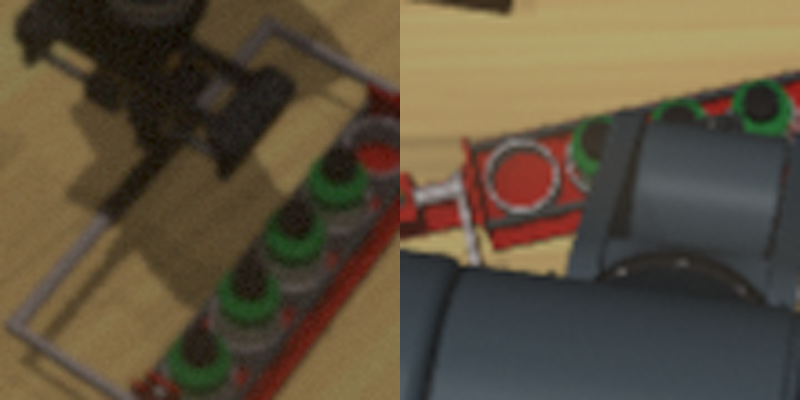

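The handle is still level and the bar slipped out of the pads. I'll take a deeper, firmer grip and pull more slowly.

```bash
python3 -m jog '{"dp":[[0,-5,-30],[0,-5,-30],[0,-5,-30],[0,-5,-30],[0,-5,-30],[0,-5,-30],[0,-5,-30],[0,-5,-30]],"delta_rot":[[0,0,0],[0,0,0],[0,0,0],[0,0,0],[0,0,0],[0,0,0],[0,0,0],[0,0,0]],"gripper":[0.2,0.2,0.2,0.2,0.2,0.2,0.2,0.2]}'
python3 - <<'E'
from h import *
print(go([.4865,.0306,.024],np.radians(101.2)))
E
```

```text
time: 44.4
position: [0.4866, 0.0297, 0.0991]
tool_rot: [0.635, 0.773, -0.0, -0.0]
ft_force: [-0.3, 0.4, -0.0]
grip_width: 0.0503
grip_force: 0.0
(array([ 0.9,  0.1, 75.1]), array([-0.   , -0.   ,  0.001]))
```

```bash
python3 -m jog '{"dp":[[0,0,30],[0,0,60],[0,0,75],[0,0,75],[0,0,75]],"delta_rot":[[0,0,0],[0,0,0],[0,0,0],[0,0,0],[0,0,0]],"gripper":[0.2,0.2,0.2,0.2,0.2]}'
python3 -m jog '{"dp":[[0,0,0],[0,0,0],[0,0,0],[0,0,0],[0,0,0],[0,0,0],[0,0,0],[0,0,0],[0,0,0],[0,0,0],[0,0,0],[0,0,0]],"delta_rot":[[0,0,0],[0,0,0],[0,0,0],[0,0,0],[0,0,0],[0,0,0],[0,0,0],[0,0,0],[0,0,0],[0,0,0],[0,0,0],[0,0,0]],"gripper":[-1,-1,-1,-1,-1,-1,-1,-1,-1,-1,-1,-1]}' 45
python3 -m jog '{"dp":[[0,0,-3],[0,0.2,-6],[0,0.4,-10]],"delta_rot":[[0,0,0],[0,0,0],[0,0,0]],"gripper":[-1,-1,-1]}'
```

```text
time: 44.9
position: [0.4867, 0.0297, 0.0244]
tool_rot: [0.635, 0.773, -0.0, -0.0]
ft_force: [0.1, 0.3, -0.6]
grip_width: 0.052
grip_force: 0.0
time: 46.1
position: [0.4852, 0.0296, 0.0245]
tool_rot: [0.634, 0.773, -0.001, -0.001]
ft_force: [-3.8, -2.8, 4.5]
grip_width: 0.0169
grip_force: 45.0
time: 46.4
position: [0.4855, 0.0296, 0.0338]
tool_rot: [0.634, 0.773, -0.001, -0.002]
ft_force: [-2.8, -4.1, -5.8]
grip_width: 0.0167
grip_force: 45.0
```

```bash
python3 -m jog '{"dp":[[0,1,-9],[0,2.2,-16],[0,3.7,-22],[0,5.4,-28],[0,8.5,-37],[0,12.5,-46.5],[0,17,-55],[0,22.3,-63.4],[0,28,-71],[0,34.5,-78.6],[0,41,-85.5],[0,41,-85.5]],"delta_rot":[[0,0,0],[0,0,0],[0,0,0],[0,0,0],[0,0,0],[0,0,0],[0,0,0],[0,0,0],[0,0,0],[0,0,0],[0,0,0],[0,0,0]],"gripper":[-1,-1,-1,-1,-1,-1,-1,-1,-1,-1,-1,-1]}'
```

```text
time: 47.6
position: [0.5216, 0.0369, 0.1214]
tool_rot: [0.634, 0.774, -0.005, -0.004]
ft_force: [-13.0, -8.0, 12.9]
grip_width: 0.013
grip_force: 43.9
```

```bash
python3 -m jog '{"dp":[[0,-1.5,-1.5],[0,-2.5,-2.5],[0,-2.5,-2.5]],"delta_rot":[[0,0,0],[0,0,0],[0,0,0]],"gripper":[-1,-1,-1]}'
```

```text
time: 47.9
position: [0.5232, 0.0371, 0.1236]
tool_rot: [0.634, 0.773, -0.001, -0.001]
ft_force: [-6.9, -3.4, 5.4]
grip_width: 0.0129
grip_force: 41.1
```

```bash
python3 -m jog '{"dp":[[0,5,-4],[0,9.8,-7.5],[0,15,-11],[0,20.3,-14],[0,26,-17],[0,31.6,-20]],"delta_rot":[[0,0,0],[0,0,0],[0,0,0],[0,0,0],[0,0,0],[0,0,0]],"gripper":[-1,-1,-1,-1,-1,-1]}'
```

```text
time: 48.5
position: [0.5512, 0.0427, 0.1457]
tool_rot: [0.634, 0.773, -0.004, -0.003]
ft_force: [-14.0, -5.1, 24.4]
grip_width: 0.0109
grip_force: 42.5
```

The bar is being squeezed out at the fingertips. I'll loosen the grip, with the -x finger still holding the handle up, lower the tool and then push with that finger.

```bash
python3 -m jog '{"dp":[[0,2,3],[0,4,8],[0,6,12],[0,6,16],[0,6,16],[0,6,16]],"delta_rot":[[0,0,0],[0,0,0],[0,0,0],[0,0,0],[0,0,0],[0,0,0]],"gripper":[-0.45,-0.45,-0.45,-0.45,-0.45,-0.45]}' 20
```

```text
time: 49.1
position: [0.5424, 0.0414, 0.1294]
tool_rot: [0.632, 0.775, -0.016, -0.013]
ft_force: [-35.4, -15.7, 42.7]
grip_width: 0.0385
grip_force: 26.7
```

```bash
python3 -m jog '{"dp":[[0,-6,-8],[0,-8,-14]],"delta_rot":[[0,0,0],[0,0,0]],"gripper":[-0.45,-0.45]}'
python3 - <<'E'
from h import *
im=robot.camera('scene');im2=robot.camera('wrist');o=robot.get_obs();print(o['position'],o['ft_force'],o['grip_width'],o['grip_force'])
cv2.imwrite('pics/s4.png',np.hstack([cv2.resize(im[150:310,220:380,::-1],(400,400),interpolation=cv2.INTER_CUBIC),cv2.resize(im2[100:380,140:420,::-1],(400,400),interpolation=cv2.INTER_CUBIC)]))
E
```

```text
time: 49.3
position: [0.5508, 0.0426, 0.1427]
tool_rot: [0.635, 0.773, -0.001, -0.001]
ft_force: [-1.4, -0.8, 1.3]
grip_width: 0.0264
grip_force: 1.0
[0.55267954 0.04300017 0.14349747] [-8.13192298 -2.27986131 13.40748757] 0.024868974416474163 7.491974830627441
```

View pics/s4.png

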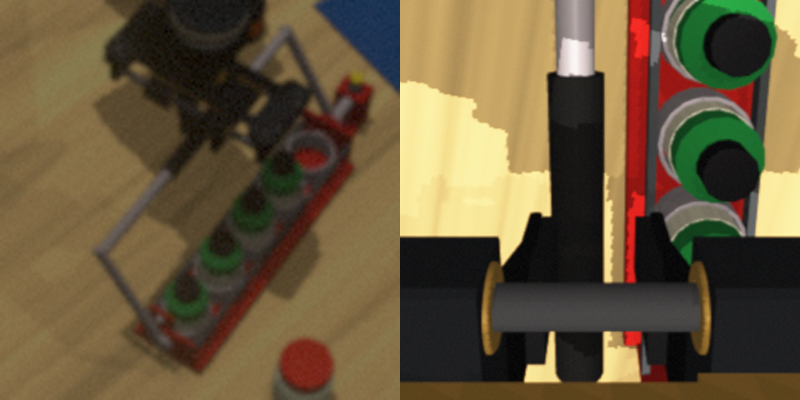

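The view shows the handle at about 1.0 rad, resting on the -x finger with the bar about 16 mm above the tips. Dragging down while pushing made it jam. I'll open slightly, ease back and down, then push along the arc.

```bash
python3 -m jog '{"dp":[[0,-3,0],[0,-5,2],[0,-8,5],[0,-10,9],[0,-10,12],[0,-10,12]],"delta_rot":[[0,0,0],[0,0,0],[0,0,0],[0,0,0],[0,0,0],[0,0,0]],"gripper":[-0.25,-0.25,-0.25,-0.25,-0.25,-0.25]}' 60
```

```text
time: 50.0
position: [0.537, 0.0401, 0.1283]
tool_rot: [0.634, 0.774, -0.006, -0.005]
ft_force: [-13.1, -7.5, 15.5]
grip_width: 0.0326
grip_force: 9.7
```

```bash
python3 -m jog '{"dp":[[0,0,-3],[0,4,-6],[0,9,-9],[0,14,-12]],"delta_rot":[[0,0,0],[0,0,0],[0,0,0],[0,0,0]],"gripper":[-0.25,-0.25,-0.25,-0.25]}'
python3 - <<'E'
from h import *
im2=robot.camera('wrist');o=robot.get_obs();print(o['position'],o['ft_force'],o['grip_width'],o['grip_force'])
cv2.imwrite('pics/w12.png',im2[:,:,::-1])
g=im2.max(2)
for r in (170,190,210,230): 
    row=g[r,200:380]; idx=np.where(row<60)[0]+200; print(r,idx.min() if len(idx) else None, idx.max() if len(idx) else None, ''.join('#' if v<60 else '.' for v in row[::2]))
E
```

```text
time: 50.4
position: [0.5533, 0.0432, 0.1412]
tool_rot: [0.634, 0.773, -0.004, -0.003]
ft_force: [-11.7, -3.8, 15.4]
grip_width: 0.0326
grip_force: 9.3
[0.5546461  0.04338948 0.14200212] [-11.41751085  -3.29356927  17.19619314] 0.03270571895113926 9.864503145217896
170 236 316 ..................####################....................#...............................
190 237 315 ...................###################....................................................
210 237 379 ...................###################......................................##############
230 238 379 ...................##################....................###.................#############
```

```bash
python3 -m jog '{"dp":[[0,0,-3],[0,0,-3]],"delta_rot":[[0,0,0],[0,0,0]],"gripper":[-0.25,-0.25]}';python3 -m jog '{"dp":[[0,0,-3],[0,0,-3]],"delta_rot":[[0,0,0],[0,0,0]],"gripper":[-0.25,-0.25]}'
```

```text
time: 50.65
position: [0.5573, 0.0439, 0.1444]
tool_rot: [0.634, 0.773, -0.0, -0.0]
ft_force: [-5.5, -1.8, 7.3]
grip_width: 0.0324
grip_force: 4.4
time: 50.85
position: [0.5595, 0.0441, 0.1469]
tool_rot: [0.635, 0.773, 0.001, 0.001]
ft_force: [0.1, -0.4, 0.1]
grip_width: 0.0329
grip_force: 0.0
```

```bash
cat >> h.py <<'E'
def bar():
    im=robot.camera('wrist');o=robot.get_obs();g=im.max(2);out=[]
    for r in (150,180,210,240,270,300,330):
        row=g[r,120:440]; out.append((r,''.join('#' if v<60 else '.' for v in row[::4])))
    return o,out
E
python3 - <<'E'
from h import *
o,out=bar();print(o['position'],o['ft_force'].round(1),o['grip_width'],o['grip_force'])
for l in out: print(*l)
im=robot.camera('scene');print([ (d['score'],np.round(d['rect'])) for d in robot.search_frame('handle_grip','scene')])
E
```

```text
[0.55930807 0.04406915 0.14664508] [ 1.1  0.5 -0.1] 0.032471252176982414 0.0
150 .......................###.####............................#####................
180 .......................########..................................#..............
210 .......................########...............#........##########...............
240 ........................########..............##...............#................
270 ###################.....########................#######.....####################
300 ################..###########################################..#################
330 ################................................................################
[(0.6, array([252., 163., 351., 291.]))]
```

```bash
python3 -m jog '{"dp":[[0,0,-20],[0,0,-20],[0,0,-20],[0,0,-20],[0,0,-20],[0,0,-20]],"delta_rot":[[0,0,0],[0,0,0],[0,0,0],[0,0,0],[0,0,0],[0,0,0]],"gripper":[-0.25,-0.25,-0.25,-0.25,-0.25,-0.25]}'
python3 - <<'E'
from h import *
o,out=bar();print(o['position'],o['ft_force'].round(1),o['grip_width'],o['grip_force'])
for l in out: print(*l)
E
```

```text
time: 51.6
position: [0.5574, 0.0438, 0.1658]
tool_rot: [0.635, 0.773, -0.0, -0.0]
ft_force: [-0.5, 0.2, -0.9]
grip_width: 0.0326
grip_force: 0.0
[0.55752364 0.04382759 0.16591614] [-0.1 -0.3 -0.2] 0.03296650772498628 0.0
150 ..............######............................................#...............
180 ...............#####............................................#...............
210 ...............#####..................................##########................
240 ................#####..........................#...............#................
270 ###################.....#######.................################################
300 ################..###########################################..#################
330 ################................................................################
```

The handle fell back because the bar sat at the lower pad edge. I'll regrip it deeper, with the tips about 13 mm above the bench.

```bash
python3 - <<'E'
from h import *
print(go([.485,.030,.10],np.radians(101.2)))
E
python3 -m jog '{"dp":[[0,-35,-10],[0,-74,0],[0,-74,30],[0,-74,65],[0,-74,65],[0,-74,65],[0,-74,65]],"delta_rot":[[0,0,0],[0,0,0],[0,0,0],[0,0,0],[0,0,0],[0,0,0],[0,0,0]],"gripper":[0.2,0.2,0.2,0.2,0.2,0.2,0.2]}'
python3 - <<'E'
from h import *
print(robot.get_obs()['position'],go([.485,.030,.013],np.radians(101.2)))
o,out=bar()
for l in out: print(*l)
E
```

```text
(array([  0.5, -73.8,  66. ]), array([-0.001, -0.   ,  0.001]))
time: 52.35
position: [0.4866, 0.0292, 0.1026]
tool_rot: [0.634, 0.773, 0.001, 0.001]
ft_force: [0.8, 0.1, -0.2]
grip_width: 0.0525
grip_force: 0.0
[0.48658634 0.02921493 0.10259083] (array([ 1.2, -1.6, 89.6]), array([0.002, 0.001, 0.001]))
150 ....................................######.................................##...
180 ....................................######................................##....
210 ....................................######................................##....
240 ....................................######...............................##.....
270 ##########.........#######..........######............#######.........##########
300 #####...################################################################..######
330 ####.......................................................................#####
```

```bash
python3 -m jog '{"dp":[[0,0,30],[0,0,60],[0,0,85],[0,0,89],[0,0,89],[0,0,89]],"delta_rot":[[0,0,0],[0,0,0],[0,0,0],[0,0,0],[0,0,0],[0,0,0]],"gripper":[0.2,0.2,0.2,0.2,0.2,0.2]}'
python3 -m jog '{"dp":[[0,0,0],[0,0,0],[0,0,0],[0,0,0],[0,0,0],[0,0,0],[0,0,0],[0,0,0],[0,0,0],[0,0,0],[0,0,0],[0,0,0]],"delta_rot":[[0,0,0],[0,0,0],[0,0,0],[0,0,0],[0,0,0],[0,0,0],[0,0,0],[0,0,0],[0,0,0],[0,0,0],[0,0,0],[0,0,0]],"gripper":[-1,-1,-1,-1,-1,-1,-1,-1,-1,-1,-1,-1]}' 30
```

```text
time: 53.0
position: [0.4865, 0.0292, 0.0137]
tool_rot: [0.634, 0.773, 0.001, 0.001]
ft_force: [-0.0, -0.6, -0.0]
grip_width: 0.0518
grip_force: 0.0
time: 54.2
position: [0.4853, 0.0294, 0.0125]
tool_rot: [0.635, 0.773, 0.0, 0.0]
ft_force: [0.1, -0.4, 3.4]
grip_width: 0.0171
grip_force: 30.0
```

```bash
python3 -m jog '{"dp":[[0,0.2,-6.5],[0,0.6,-13],[0,1.5,-19.5],[0,2.6,-25.8],[0,4,-32],[0,5.8,-38.4]],"delta_rot":[[0,0,0],[0,0,0],[0,0,0],[0,0,0],[0,0,0],[0,0,0]],"gripper":[-1,-1,-1,-1,-1,-1]}'
python3 -m jog '{"dp":[[0,2.1,-6],[0,4.5,-12.2],[0,7.3,-18.1],[0,10.2,-23.9],[0,13.4,-29.5],[0,16.9,-35]],"delta_rot":[[0,0,0],[0,0,0],[0,0,0],[0,0,0],[0,0,0],[0,0,0]],"gripper":[-1,-1,-1,-1,-1,-1]}'
```

```text
time: 54.8
position: [0.4903, 0.0304, 0.0512]
tool_rot: [0.634, 0.773, -0.0, -0.0]
ft_force: [0.9, -1.0, -4.7]
grip_width: 0.017
grip_force: 30.0
time: 55.4
position: [0.5043, 0.0334, 0.0859]
tool_rot: [0.634, 0.773, -0.003, -0.002]
ft_force: [-5.9, -5.8, -0.8]
grip_width: 0.0173
grip_force: 30.0
```

```bash
python3 -m jog '{"dp":[[0,3.8,-5.3],[0,7.9,-10.3],[0,12.1,-15.2],[0,16.7,-19.9],[0,21.5,-24.3],[0,26.5,-28.4],[0,31.7,-32.3],[0,37,-36]],"delta_rot":[[0,0,0],[0,0,0],[0,0,0],[0,0,0],[0,0,0],[0,0,0],[0,0,0],[0,0,0]],"gripper":[-1,-1,-1,-1,-1,-1,-1,-1]}'
```

```text
time: 56.2
position: [0.5341, 0.0394, 0.1225]
tool_rot: [0.633, 0.774, -0.008, -0.007]
ft_force: [-17.8, -9.7, 17.8]
grip_width: 0.0174
grip_force: 30.0
```

```bash
python3 -m jog '{"dp":[[0,-2,-3],[0,-3,-5],[0,-3,-5]],"delta_rot":[[0,0,0],[0,0,0],[0,0,0]],"gripper":[-1,-1,-1]}'
python3 - <<'E'
from h import *
im=robot.camera('wrist');o=robot.get_obs();print(o['position'],o['ft_force'],o['moment'])
g=cv2.GaussianBlur(im,(3,3),0).max(2)
for r in range(120,240,20): i=np.where(g[r,225:340]<75)[0]+225; print(r,i.min(),i.max(),len(i))
E
```

```text
time: 56.5
position: [0.54, 0.0404, 0.1272]
tool_rot: [0.634, 0.773, -0.0, -0.001]
ft_force: [-4.7, -2.0, 0.7]
grip_width: 0.017
grip_force: 30.0
[0.53987992 0.04042424 0.12709232] [-3.34642852 -2.80457571  2.49122503] [-0.53864827  0.86025374 -0.00940387]
120 336 339 4
140 335 339 5
160 256 339 48
180 257 339 48
200 257 339 48
220 257 338 48
```

```bash
python3 -m jog '{"dp":[[0,4,-3.2],[0,8,-5.8],[0,12,-8.2],[0,16,-10.5],[0,20,-12.8],[0,24,-14.5]],"delta_rot":[[0,0,0],[0,0,0],[0,0,0],[0,0,0],[0,0,0],[0,0,0]],"gripper":[-1,-1,-1,-1,-1,-1]}'
```

```text
time: 57.15
position: [0.5626, 0.045, 0.1417]
tool_rot: [0.634, 0.773, -0.002, -0.002]
ft_force: [-6.7, -3.6, 3.5]
grip_width: 0.0168
grip_force: 30.0
```

```bash
python3 -m jog '{"dp":[[0,5.5,-3.5],[0,11,-6],[0,17,-8],[0,23.5,-9.5],[0,30,-11],[0,36,-12]],"delta_rot":[[0,0,0],[0,0,0],[0,0,0],[0,0,0],[0,0,0],[0,0,0]],"gripper":[-1,-1,-1,-1,-1,-1]}'
python3 -m jog '{"dp":[[0,7,-1],[0,13,-1],[0,19,-1],[0,24,-1],[0,24,-1]],"delta_rot":[[0,0,0],[0,0,0],[0,0,0],[0,0,0],[0,0,0]],"gripper":[-1,-1,-1,-1,-1]}'
```

```text
time: 57.75
position: [0.6006, 0.0525, 0.1542]
tool_rot: [0.635, 0.773, 0.0, 0.0]
ft_force: [-3.9, -1.0, 4.4]
grip_width: 0.017
grip_force: 30.0
time: 58.25
position: [0.6189, 0.0561, 0.1544]
tool_rot: [0.634, 0.773, -0.004, -0.004]
ft_force: [-13.3, -4.5, 12.8]
grip_width: 0.0169
grip_force: 30.0
```

The handle is at the end stop (≈1.61). I'll release it, rise and turn towards the mallet.

```bash
python3 -m jog '{"dp":[[0,-3,0],[0,-3,0],[0,-3,0],[0,-3,0],[0,-3,0],[0,-3,-30],[0,-3,-70],[0,-3,-110],[0,-3,-130],[0,-3,-130]],"delta_rot":[[0,0,0],[0,0,0],[0,0,0],[0,0,0],[0,0,0],[0,0,0],[0,0,0],[0,0,0],[0,0,0],[0,0,0]],"gripper":[0,0,0,0,0,0,0,0,0,0]}'
python3 - <<'E'
from h import *
print(go([.365,.26,.27],np.radians(206.3)))
E
```

```text
time: 59.25
position: [0.6231, 0.0562, 0.2885]
tool_rot: [0.634, 0.773, 0.003, 0.004]
ft_force: [-0.1, -0.5, 0.3]
grip_width: 0.0431
grip_force: 0.0
(array([ 250.2, -213.5,   15.9]), array([ 0.004,  0.01 , -1.834]))
```

```bash
python3 -m jog '{"dp":[[40,-35,10],[80,-70,15],[120,-105,15],[160,-140,15],[200,-170,15],[240,-205,15],[250,-213,15],[250,-213,15],[250,-213,15],[250,-213,15],[250,-213,15],[250,-213,15]],"delta_rot":[[0,0,-0.14],[0,0,-0.28],[0,0,-0.42],[0,0,-0.56],[0,0,-0.7],[0,0,-0.84],[0,0,-0.98],[0,0,-1.12],[0,0,-1.26],[0,0,-1.4],[0,0,-1.54],[0,0,-1.68]],"gripper":[0,0,0,0,0,0,0,0,0,0,0,0]}'
python3 -m jog '{"dp":[[0,0,0],[0,0,0],[0,0,0],[0,0,0],[0,0,0]],"delta_rot":[[0,0,-0.14],[0,0,-0.154],[0,0,-0.154],[0,0,-0.154],[0,0,-0.154]],"gripper":[0,0,0,0,0]}'
python3 - <<'E'
from h import *
th=1.7678;y=np.array([np.cos(th),np.sin(th),0]);x=np.array([np.sin(th),-np.cos(th),0]);h=np.array([.6134,.0560,.05])
P=lambda a:h-.13*np.cos(a)*x+np.array([0,0,.13*np.sin(a)])
for n in('scene','top'):
    im=robot.camera(n);c=cam(n);print(n,[(round(d['score'],2),np.round(d['rect'])) for d in robot.search_frame('handle_grip',n)][:2])
    for a in (0,1.3,1.6):
        pt=[proj(c,P(a)+s*.04*y) for s in (-1,0,1)]; print(a,np.round(pt[1]),[im[int(p[1]),int(p[0])].tolist() for p in pt])
    print([(round(d['score'],2),np.round(d['rect'])) for d in robot.search_frame('mallet',n)])
o=robot.get_obs();im=robot.camera('wrist');cv2.imwrite('pics/m1.png',im[:,:,::-1]);c=cam('wrist',o)
print(o['position'],[(round(d['score'],2),np.round(d['rect'])) for d in robot.search_frame('mallet','wrist')])
print('expect head',proj(c,[.388,.264,.048]),'tail',proj(c,[.228,.185,.036]))
E
```

```text
time: 60.45
position: [0.3617, 0.2597, 0.2678]
tool_rot: [-0.155, 0.988, -0.0, -0.001]
ft_force: [0.1, -0.1, 0.6]
grip_width: 0.0432
grip_force: 0.0
time: 60.95
position: [0.3626, 0.2599, 0.2691]
tool_rot: [-0.227, 0.974, -0.0, -0.0]
ft_force: [-0.5, -0.6, -1.1]
grip_width: 0.0435
grip_force: 0.0
scene [(0.74, array([283., 173., 363., 290.]))]
0 [280. 215.] [[120, 99, 63], [119, 100, 62], [125, 107, 67]]
1.3 [311. 207.] [[123, 101, 67], [124, 107, 68], [127, 106, 69]]
1.6 [324. 213.] [[51, 43, 30], [46, 40, 28], [40, 33, 24]]
[(0.96, array([262., 137., 326., 166.])), (0.5, array([302.,  94., 318., 134.]))]
top [(0.73, array([206., 158., 316., 196.])), (0.47, array([278., 120., 295., 145.]))]
0 [272. 219.] [[165, 139, 93], [171, 151, 100], [171, 151, 100]]
1.3 [264. 181.] [[40, 95, 47], [43, 44, 29], [59, 99, 52]]
1.6 [261. 168.] [[28, 25, 22], [33, 29, 24], [43, 37, 29]]
[(0.55, array([194., 249., 226., 302.])), (0.51, array([205., 158., 316., 195.]))]
[0.36268094 0.25993834 0.26936657] [(0.93, array([356.,  81., 488., 158.])), (0.66, array([249.,  22., 305., 217.]))]
expect head [270.3756098  192.62339296] tail [269.60306964  18.79086807]
```

Run:
```python
from h import *
o=robot.get_obs();c=cam('wrist',o);im=cv2.imread('pics/m1.png')[:,:,::-1]
g=cv2.GaussianBlur(im,(5,5),0).astype(int)
m=(g.max(2)<75).astype(np.uint8);m[:140]=0;m[240:]=0;m[:,:225]=0;m[:,325:]=0
n,l,s,ce=cv2.connectedComponentsWithStats(m);k=1+np.argmax(s[1:,4]);print('head',s[k],ce[k]);H=unproj(c,ce[k],.048);print(H)
pts=cv2.findContours((l==k).astype(np.uint8),0,2)[0][0];print(cv2.minEnclosingCircle(pts))
for r in range(30,160,20):
    print(r,[tuple(g[r,q]) for q in range(245,300,5)])
```

```text
head [ 250  171   49   48 1928] [273.8246888  194.21421162]
[0.38793279 0.26827503 0.048     ]
((274.0, 193.8918914794922), 25.179149627685547)
30 [(np.int64(173), np.int64(142), np.int64(86)), (np.int64(177), np.int64(146), np.int64(88)), (np.int64(174), np.int64(143), np.int64(87)), (np.int64(156), np.int64(127), np.int64(76)), (np.int64(149), np.int64(109), np.int64(66)), (np.int64(169), np.int64(125), np.int64(76)), (np.int64(163), np.int64(120), np.int64(73)), (np.int64(150), np.int64(111), np.int64(67)), (np.int64(172), np.int64(141), np.int64(86)), (np.int64(173), np.int64(142), np.int64(86)), (np.int64(173), np.int64(142), np.int64(86))]
50 [(np.int64(170), np.int64(139), np.int64(84)), (np.int64(168), np.int64(137), np.int64(82)), (np.int64(162), np.int64(132), np.int64(80)), (np.int64(144), np.int64(117), np.int64(70)), (np.int64(144), np.int64(106), np.int64(65)), (np.int64(170), np.int64(126), np.int64(76)), (np.int64(166), np.int64(123), np.int64(74)), (np.int64(152), np.int64(112), np.int64(67)), (np.int64(179), np.int64(147), np.int64(89)), (np.int64(184), np.int64(152
[... 1914 characters left out ...]
(67)), (np.int64(155), np.int64(114), np.int64(69)), (np.int64(173), np.int64(142), np.int64(86)), (np.int64(179), np.int64(148), np.int64(89)), (np.int64(182), np.int64(150), np.int64(90))]
150 [(np.int64(165), np.int64(135), np.int64(81)), (np.int64(163), np.int64(133), np.int64(80)), (np.int64(161), np.int64(131), np.int64(79)), (np.int64(144), np.int64(117), np.int64(70)), (np.int64(128), np.int64(98), np.int64(59)), (np.int64(148), np.int64(108), np.int64(65)), (np.int64(150), np.int64(110), np.int64(66)), (np.int64(155), np.int64(115), np.int64(69)), (np.int64(164), np.int64(134), np.int64(80)), (np.int64(167), np.int64(137), np.int64(83)), (np.int64(171), np.int64(140), np.int64(85))]
```

Run:
```python
from h import *
o=robot.get_obs();c=cam('wrist',o)
a,b=unproj(c,(273.6,30),.036),unproj(c,(273.8,150),.036);d=b-a;t=np.arctan2(d[1],d[0]);print(a,b,np.degrees(t))
H=np.array([.388,.2683]);G=H-.05*np.array([np.cos(t),np.sin(t)]);print(G,go([G[0],G[1],.007],t+np.pi,o))
```

```text
[0.23552067 0.19317533 0.036     ] [0.34509189 0.24712972 0.036     ] 26.216270710616367
[0.34314335 0.24621197] (array([ 23.6,  -3.7, 262.4]), array([0.   , 0.   , 0.002]))
```

```bash
python3 -m jog '{"dp":[[24,-4,30],[24,-4,80],[24,-4,130],[24,-4,180],[24,-4,225],[24,-4,255],[24,-4,262],[24,-4,262],[24,-4,262]],"delta_rot":[[0,0,0],[0,0,0],[0,0,0],[0,0,0],[0,0,0],[0,0,0],[0,0,0],[0,0,0],[0,0,0]],"gripper":[0,0,0,0,0,0,0,0,0]}'
python3 -m jog '{"dp":[[0,0,0],[0,0,0],[0,0,0],[0,0,0],[0,0,0],[0,0,0],[0,0,0],[0,0,0],[0,0,0],[0,0,0]],"delta_rot":[[0,0,0],[0,0,0],[0,0,0],[0,0,0],[0,0,0],[0,0,0],[0,0,0],[0,0,0],[0,0,0],[0,0,0]],"gripper":[-1,-1,-1,-1,-1,-1,-1,-1,-1,-1]}' 60
```

```text
time: 62.25
position: [0.3439, 0.2461, 0.0083]
tool_rot: [-0.228, 0.974, 0.0, 0.001]
ft_force: [-0.4, 0.3, -0.4]
grip_width: 0.0436
grip_force: 0.0
time: 63.25
position: [0.3429, 0.2458, 0.0076]
tool_rot: [-0.228, 0.974, 0.0, 0.0]
ft_force: [-1.0, 0.6, 6.2]
grip_width: 0.0187
grip_force: 60.0
```

```bash
python3 -m jog '{"dp":[[0,0,-40],[0,0,-90],[0,0,-140],[0,0,-190],[0,0,-240],[0,0,-240],[0,0,-240],[0,0,-240],[0,0,-240],[0,0,-240],[0,0,-240],[0,0,-240]],"delta_rot":[[0,0,0],[0,0,0],[0,0,0.14],[0,0,0.28],[0,0,0.42],[0,0,0.56],[0,0,0.7],[0,0,0.84],[0,0,0.98],[0,0,1.12],[0,0,1.26],[0,0,1.4]],"gripper":[-1,-1,-1,-1,-1,-1,-1,-1,-1,-1,-1,-1]}'
python3 - <<'E'
from h import *
o=robot.get_obs();print(o['position'],o['ft_force'].round(1),o['grip_width'],go([.5627,.3125,.24],np.radians(101.2),o))
E
```

```text
time: 64.45
position: [0.3413, 0.2452, 0.246]
tool_rot: [0.456, 0.89, -0.001, -0.001]
ft_force: [0.1, 0.9, -4.0]
grip_width: 0.0186
grip_force: 60.0
[0.34132917 0.24516616 0.24600538] [ 0.1  0.9 -4. ] 0.018622905479442068 (array([-74.7, 219. ,   5.1]), array([-0.004, -0.001,  0.428]))
```

```bash
python3 -m jog '{"dp":[[-12,37,0],[-25,73,0],[-37,110,0],[-50,146,0],[-62,183,0],[-75,218,0],[-75,218,0],[-75,218,0],[-75,218,0],[-75,218,0]],"delta_rot":[[0,0,0.14],[0,0,0.28],[0,0,0.428],[0,0,0.428],[0,0,0.428],[0,0,0.428],[0,0,0.428],[0,0,0.428],[0,0,0.428],[0,0,0.428]],"gripper":[-1,-1,-1,-1,-1,-1,-1,-1,-1,-1]}'
python3 - <<'E'
from h import *
robot.camera('scene');robot.camera('scene');o=robot.get_obs();print(o['position'],o['ft_force'].round(1),go([.5627,.3125,.105],np.radians(101.2),o))
im=robot.camera('wrist');cv2.imwrite('pics/m2.png',im[:,:,::-1]);print([(round(d['score'],2),np.round(d['rect'])) for d in robot.search_frame('mallet','wrist')],[(round(d['score'],2),np.round(d['rect'])) for d in robot.search_frame('lock_pin_top','wrist')])
s=robot.camera('scene');cs=cam('scene');m=((s[:,:,0]>110)&(s[:,:,1]>100)&(s[:,:,2]<50)).astype(np.uint8)
p=proj(cs,[.5725,.2635,.081]);print('pin pred',p);x0,y0=int(p[0])-15,int(p[1])-15
n,l,st,ce=cv2.connectedComponentsWithStats(m[y0:y0+30,x0:x0+30]);print(st[1:],ce[1:]+[x0,y0])
E
```

```text
time: 65.45
position: [0.5616, 0.3132, 0.2468]
tool_rot: [0.632, 0.775, -0.001, -0.001]
ft_force: [0.8, 0.2, -4.0]
grip_width: 0.0189
grip_force: 60.0
[0.56221837 0.3134156  0.2474523 ] [-0.4  0.2 -3.7] (array([ -1. ,   0.4, 142.5]), array([-0.001, -0.   ,  0.007]))
[(0.91, array([  0.,  40.,  53., 101.])), (0.83, array([237.,   0., 323., 366.]))] [(0.37, array([164.,   0., 367., 158.]))]
pin pred [362.43793783 179.98644684]
[] []
```

```bash
python3 -m jog '{"dp":[[-1,0,45],[-1,0,90],[-1,0,125],[-1,0,140],[-1,0,140],[-1,0,140]],"delta_rot":[[0,0,0.007],[0,0,0.007],[0,0,0.007],[0,0,0.007],[0,0,0.007],[0,0,0.007]],"gripper":[-1,-1,-1,-1,-1,-1]}'
python3 -m jog '{"dp":[[0,0,10],[0,0,18],[0,0,22]],"delta_rot":[[0,0,0],[0,0,0],[0,0,0]],"gripper":[-1,-1,-1]}'
```

```text
time: 66.35
position: [0.565, 0.3131, 0.1088]
tool_rot: [0.635, 0.773, 0.001, 0.001]
ft_force: [-0.2, -0.1, -3.9]
grip_width: 0.019
grip_force: 60.0
time: 66.65
position: [0.5646, 0.3136, 0.0865]
tool_rot: [0.635, 0.773, 0.002, 0.001]
ft_force: [-0.4, 2.3, 3.9]
grip_width: 0.0192
grip_force: 60.0
```

```bash
python3 -m jog '{"dp":[[0,0,5],[0,0,10],[0,0,14],[0,0,14]],"delta_rot":[[0,0,0],[0,0,0],[0,0,0],[0,0,0]],"gripper":[-1,-1,-1,-1]}'
```

```text
time: 67.05
position: [0.5646, 0.3144, 0.0728]
tool_rot: [0.635, 0.772, 0.002, 0.0]
ft_force: [-1.8, 4.1, 10.1]
grip_width: 0.0188
grip_force: 60.0
```

```bash
python3 -m jog '{"dp":[[0,0,3],[0,0,4],[0,0,4]],"delta_rot":[[0,0,0],[0,0,0],[0,0,0]],"gripper":[-1,-1,-1]}'
```

```text
time: 67.35
position: [0.5651, 0.3157, 0.0705]
tool_rot: [0.635, 0.772, 0.004, 0.0]
ft_force: [-3.4, 8.1, 14.5]
grip_width: 0.0186
grip_force: 60.1
```

```bash
python3 -m jog '{"dp":[[0,0,3],[0,0,5],[0,0,5]],"delta_rot":[[0,0,0],[0,0,0],[0,0,0]],"gripper":[-1,-1,-1]}'
python3 - <<'E'
from h import *
im=robot.camera('scene');im=robot.camera('wrist');print(robot.get_obs()['position'],robot.get_obs()['ft_force'],robot.get_obs()['moment'])
E
```

```text
time: 67.65
position: [0.5657, 0.3175, 0.0659]
tool_rot: [0.635, 0.772, 0.005, -0.0]
ft_force: [-2.3, 11.7, 14.5]
grip_width: 0.0188
grip_force: 60.2
[0.56568337 0.31739675 0.06599646] [-3.15138126 11.41501264 14.81429129] [ 1.58343517  0.41422109 -0.07208361]
```

```bash
python3 -m jog '{"dp":[[0,0,-40],[0,0,-90],[20,0,-140],[70,0,-160],[110,0,-160],[110,0,-160]],"delta_rot":[[0,0,0],[0,0,0],[0,0,0],[0,0,0],[0,0,0],[0,0,0]],"gripper":[-1,-1,-1,-1,-1,-1]}'
python3 - <<'E'
from h import *
a=cv2.resize(cv2.imread('pics/scene0.png'),(560,420),interpolation=cv2.INTER_AREA)[:,:,::-1];b=robot.camera('scene');c=cam('scene')
P=lambda z:proj(c,[.5725,.2635,z]);print('proud',P(.081),'home',P(.067))
x0,y0=345,165
for i in(a,b):
    w=i[y0:y0+32,x0:x0+34].astype(int);m=((w[:,:,0]-w[:,:,2]>55)&(w[:,:,1]-w[:,:,2]>45)).astype(np.uint8)
    n,l,s,ce=cv2.connectedComponentsWithStats(m);print([(s[k].tolist(),(ce[k]+[x0,y0]).round(1)) for k in range(1,n) if s[k][4]>3])
o=robot.get_obs();print(o['position'],o['ft_force'].round(1))
w=robot.camera('wrist');cv2.imwrite('pics/p1.png',w[:,:,::-1]);cw=cam('wrist',o);print('wrist',proj(cw,[.5725,.2635,.081]),proj(cw,[.5725,.2635,.067]))
print([(round(d['score'],2),np.round(d['rect'])) for d in robot.search_frame('mallet','wrist')])
E
```

```text
time: 68.35
position: [0.54, 0.4259, 0.2221]
tool_rot: [0.633, 0.774, 0.001, -0.001]
ft_force: [-0.3, -0.6, -4.4]
grip_width: 0.0193
grip_force: 59.9
proud [362.43793783 179.98644684] home [361.83435885 182.97410006]
[([15, 13, 7, 5, 30], array([362.7, 180. ]))]
[([15, 17, 5, 4, 20], array([362. , 183.5]))]
[0.54017632 0.42231104 0.22075855] [-0.2 -1.4 -4.1]
wrist [276.86421076 344.18372485] [276.88848388 335.73417883]
[(0.86, array([  0., 151.,  58., 208.])), (0.66, array([236.,   0., 320., 368.]))]
```

The pin's image moved from row 180.0 to 183.5 (the prediction for home is 183.0), so it is home. Now the mallet goes to the mat.

Run:
```python
from h import *
t=robot.camera('top');c=cam('top');m=((t[:,:,2].astype(int)-t[:,:,0]>40)).astype(np.uint8);m[:150]=0;m[280:]=0;m[:,:100]=0;m[:,200:]=0
n,l,s,ce=cv2.connectedComponentsWithStats(m);k=1+np.argmax(s[1:,4]);print(s[k],unproj(c,ce[k],.004))
print(go([.511,.474,.13],np.radians(101.2)))
```

```text
[ 133  197   44   45 1356] [0.49885926 0.41541617 0.004     ]
(array([ 60.3, -18.7,  90. ]), array([-0.004,  0.003, -0.001]))
```

```bash
python3 -m jog '{"dp":[[30,-9,30],[60,-19,70],[60,-19,90],[60,-19,90],[60,-19,90]],"delta_rot":[[0,0.05,0],[0,0.1,0],[0,0.1,0],[0,0.1,0],[0,0.1,0]],"gripper":[-1,-1,-1,-1,-1]}'
python3 -m jog '{"dp":[[-3,0,30],[-6,0,60],[-9,0,90],[-9,0,90],[-9,0,90]],"delta_rot":[[0,0,0],[0,0,0],[0,0,0],[0,0,0],[0,0,0]],"gripper":[-1,-1,-1,-1,-1]}'
```

```text
time: 69.05
position: [0.5128, 0.4743, 0.1318]
tool_rot: [0.635, 0.771, 0.031, -0.038]
ft_force: [0.6, 0.5, -3.5]
grip_width: 0.0187
grip_force: 59.9
time: 69.55
position: [0.5136, 0.4757, 0.0434]
tool_rot: [0.634, 0.771, 0.033, -0.038]
ft_force: [0.6, 0.0, -3.1]
grip_width: 0.0192
grip_force: 59.9
```

```bash
python3 -m jog '{"dp":[[-1,0,10],[-2,0,20],[-2,0,20]],"delta_rot":[[0,0,0],[0,0,0],[0,0,0]],"gripper":[-1,-1,-1]}'
python3 -m jog '{"dp":[[0,0,4],[-0.5,0,6],[-0.5,0,6]],"delta_rot":[[0,0,0],[0,0,0],[0,0,0]],"gripper":[-1,-1,-1]}'
```

```text
time: 69.85
position: [0.5112, 0.4752, 0.0211]
tool_rot: [0.634, 0.772, 0.031, -0.039]
ft_force: [-0.8, -0.7, -4.8]
grip_width: 0.019
grip_force: 59.9
time: 70.15
position: [0.5116, 0.4757, 0.0155]
tool_rot: [0.634, 0.772, 0.031, -0.039]
ft_force: [-0.1, -0.3, -3.6]
grip_width: 0.0189
grip_force: 59.9
```

```bash
python3 -m jog '{"dp":[[0,0,2],[0,0,3],[0,0,3]],"delta_rot":[[0,0,0],[0,0,0],[0,0,0]],"gripper":[-1,-1,-1]}'
python3 -m jog '{"dp":[[0,0,2],[0,0,3],[0,0,3]],"delta_rot":[[0,0,0],[0,0,0],[0,0,0]],"gripper":[-1,-1,-1]}'
```

```text
time: 70.45
position: [0.5119, 0.4763, 0.0129]
tool_rot: [0.634, 0.772, 0.032, -0.039]
ft_force: [0.1, 1.0, -3.4]
grip_width: 0.0188
grip_force: 59.9
time: 70.75
position: [0.5119, 0.4773, 0.0114]
tool_rot: [0.634, 0.772, 0.033, -0.039]
ft_force: [-3.4, 0.1, 5.8]
grip_width: 0.0186
grip_force: 59.9
```

```bash
python3 -m jog '{"dp":[[0,0,0],[0,0,0],[0,0,0],[0,0,0],[0,0,0],[0,0,0],[0,0,0],[0,0,-20],[0,0,-60],[0,0,-110],[0,0,-160],[0,0,-200]],"delta_rot":[[0,0,0],[0,0,0],[0,0,0],[0,0,0],[0,0,0],[0,0,0],[0,0,0],[0,0,0],[0,0,0],[0,0,0],[0,0,0],[0,0,0]],"gripper":[0.1,0.1,0.1,0.1,0.1,0.1,0.1,0.1,0.1,0.1,0.1,0.1]}'
python3 -m jog '{"dp":[[40,-40,-20],[70,-70,-40],[100,-100,-60],[130,-130,-60],[160,-160,-60],[160,-160,-60],[160,-160,-60]],"delta_rot":[[0,0,0],[0,0,0],[0,0,0],[0,0,0],[0,0,0],[0,0,0],[0,0,0]],"gripper":[0.1,0.1,0.1,0.1,0.1,0.1,0.1]}'
python3 - <<'E'
from h import *
o=robot.get_obs();print(o['position'],o['ft_force'].round(1))
th=1.7678;y=np.array([np.cos(th),np.sin(th),0]);x=np.array([np.sin(th),-np.cos(th),0]);h=np.array([.6134,.0560,.05])
for n in('scene','top'):
    im=robot.camera(n);c=cam(n);cv2.imwrite(f'pics/f_{n}.png',im[:,:,::-1])
    for k in('mallet','tool_mat','bottle1','rope_spool','plug_jar','filter_box'): print(n,k,[(round(d['score'],2),np.round(d['rect']).tolist()) for d in robot.search_frame(k,n)][:5])
    p=h+[0,0,.13]
    print('grip px',[im[tuple(int(v) for v in proj(c,p+s*.04*y)[::-1])].tolist() for s in(-1,0,1)])
    print('head top px',proj(c,[.521,.427,.052]),'face',proj(c,[.521,.427,.004]),'mat corners',[proj(c,[.521+a,.425+b,.004]).round() for a,b in((.08,.08),(-.08,-.08))])
    if n=='scene':
        w=im[165:197,345:379].astype(int);m=((w[:,:,0]-w[:,:,2]>55)&(w[:,:,1]-w[:,:,2]>45));print('pin row',np.argwhere(m).mean(0)+[165,345])
E
```

```text
time: 71.95
position: [0.5163, 0.4569, 0.2121]
tool_rot: [0.634, 0.772, 0.033, -0.038]
ft_force: [1.1, 0.9, 0.3]
grip_width: 0.0474
grip_force: 0.0
time: 72.65
position: [0.3279, 0.5765, 0.2846]
tool_rot: [0.633, 0.772, 0.032, -0.038]
ft_force: [0.7, -1.4, -0.4]
grip_width: 0.0476
grip_force: 0.0
[0.32790186 0.57646115 0.28458701] [ 0.7 -1.4 -0.4]
scene mallet [(0.79, [301.0, 94.0, 316.0, 132.0]), (0.77, [372.0, 112.0, 419.0, 165.0]), (0.63, [287.0, 263.0, 306.0, 283.0])]
scene tool_mat [(0.86, [346.0, 132.0, 421.0, 188.0]), (0.25, [281.0, 169.0, 362.0, 290.0])]
scene bottle1 [(0.77, [316.0, 228.0, 328.0, 247.0]), (0.7, [300.0, 243.0, 317.0, 266.0]), (0.68, [287.0, 259.0, 304.0, 285.0]), (0.64, [324.0, 212.0, 341.0, 231.0])]
scene rope_spool [(0.63, [264.0, 329.0, 296.0, 365.0])]
scene plug_jar [(0.64, [330.0, 287.0, 354.0, 319.0]), (0.51, [274.0, 171.0, 368.0, 302.0])]
scene filter_box [(0.83, [384.0, 217.0, 431.0, 269.0]), (0.3, [288.0, 262.0, 306.0, 282.0])]
grip px [[93, 76, 48], [87, 70, 46], [78, 66, 41]]
head top px [385.28254981 145.5051134 ] face [382.81133737 155.75746193] 
[... 207 characters left out ...]
44.0]), (0.34, [90.0, 203.0, 160.0, 225.0]), (0.27, [194.0, 158.0, 319.0, 209.0])]
top bottle1 [(0.74, [272.0, 169.0, 288.0, 185.0]), (0.65, [295.0, 164.0, 308.0, 180.0]), (0.64, [195.0, 154.0, 317.0, 205.0]), (0.57, [239.0, 174.0, 253.0, 194.0]), (0.45, [259.0, 173.0, 274.0, 185.0])]
top rope_spool [(0.61, [335.0, 133.0, 356.0, 154.0]), (0.55, [195.0, 153.0, 319.0, 207.0])]
top plug_jar [(0.63, [278.0, 121.0, 296.0, 145.0]), (0.24, [192.0, 153.0, 318.0, 204.0])]
top filter_box [(0.85, [195.0, 120.0, 227.0, 152.0])]
grip px [[24, 21, 18], [29, 26, 20], [39, 33, 25]]
head top px [147.1640061  211.52418494] face [151.32065116 214.09853224] mat corners [array([128., 191.]), array([176., 238.])]
```

Run:
```python
from h import *
th=1.7678;y=np.array([np.cos(th),np.sin(th),0]);x=np.array([np.sin(th),-np.cos(th),0]);h=np.array([.6134,.0560,.05])
for n in('scene','top'):
    im=cv2.imread(f'pics/f_{n}.png')[:,:,::-1];c=cam(n)
    for a in (0,.4,.8,1.2,1.3,1.4,1.5,1.55,1.6,1.65,1.7): print(n,a,[int(im[tuple(int(round(v)) for v in proj(c,h-.13*np.cos(a)*x+np.array([0,0,.13*np.sin(a)])+s*.04*y)[::-1])].max()) for s in(-1,-.5,0,.5,1)])
```

```text
scene 0 [118, 113, 115, 118, 122]
scene 0.4 [127, 122, 125, 123, 122]
scene 0.8 [115, 116, 123, 124, 124]
scene 1.2 [121, 125, 124, 124, 123]
scene 1.3 [126, 120, 123, 124, 125]
scene 1.4 [122, 124, 122, 122, 120]
scene 1.5 [117, 122, 120, 124, 121]
scene 1.55 [93, 103, 87, 100, 78]
scene 1.6 [41, 41, 32, 35, 36]
scene 1.65 [34, 33, 33, 36, 27]
scene 1.7 [35, 41, 33, 37, 41]
top 0 [154, 160, 160, 160, 160]
top 0.4 [160, 161, 159, 160, 158]
top 0.8 [160, 159, 159, 160, 160]
top 1.2 [101, 96, 64, 99, 99]
top 1.3 [89, 100, 52, 79, 83]
top 1.4 [74, 100, 41, 79, 86]
top 1.5 [46, 39, 44, 47, 51]
top 1.55 [84, 62, 49, 69, 55]
top 1.6 [26, 27, 30, 34, 39]
top 1.65 [23, 29, 28, 34, 37]
top 1.7 [151, 130, 143, 135, 138]
```

The handle is at about 1.62, the pin is home, the bottles are seated, the mallet's head is on the mat and the bystanders haven't moved. I'll hand in.

```bash
python3 -c "
from rig import robot
print(robot.hand_in())"
```

```text
the job is handed in; nothing more can be done
None
```

The job is handed in: four bottles stand in rings 1–4, the handle is up in its detent, the pin reads home by camera (to about 2 mm), the mallet's head is on the mat, and the spool, jar and box are unmoved, though one jam while raising the handle pushed the wrist force to about 58 N, with the contact point unknown.

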